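# Fetch the parts basket from the ski shop's wash tank with the hook rod

## Task

Stop the wash tank by pressing the round dome key on its console just until it clicks, without bottoming it. Then take the hook rod from its stand, use it (not your fingers) to lift the small basket by its bail out of the narrow half-covered tank, and stand the basket upright in the middle of the empty half of the red drip tray without dropping it. Finally hang the rod back in its stand; leave the other things where they are.

Things in the scene. Friction and masses are not known exactly. Their poses are not given: they have to be found in the camera images.
- tank: Drained steel wash tank, fixed, a narrow upright box 230 long (its x) by 86 wide (y) by 160 high, walls 5, floor 6, inside 220 by 76. Origin under its centre on the table, z up. Open at the top over the half towards -x (the robot's side); the half towards +x is covered by a fixed grille: crossbars 6 wide, 4 thick on the rim at x 30, 57, 84, 110; its end wall is barred too.
- cover_edge (a point): Top middle of the aluminium strip (x 0 to 6) that edges the grille, across the tank at its x = 0, z 168. Nothing lies over the opening between this and the tank's end wall at x = -110; under the grille the tank is free inside but for ledges and basket.
- ledges (a point): Middle between the two aluminium ledges that run along the long inner walls from tank x 0 to 110, at the height of their tops (tank z 40). Each is 10 deep (inner edges at y = +-28) and has a 6 high end stop at x -4 to 0.
- console (a point): Centre of the face (82 by 96) of the grey console joined to the tank's -x end, at tank (-158, 0, 40); the face leans 25 degrees towards -x.
- key_top (a point): Centre of the top of the round grey dome key on the console, at tank (-163.5, 18, 51.8) when up; cap 32 in diameter, standing 13 out of the face. Its own z axis points out of the console, 25 degrees from vertical towards tank -x; it is pressed along its -z. The two small rectangular keys at tank y = -26 are not used.
- keycap (a joint): Travel of the dome key in metres, 0 up, grows as pressed. Force rises to a peak of about 4.8 N at 1.9 mm, then falls away (the click: 3.6 N at 3.3 mm, 2 N at 4.4 mm, 1 N at 5.4 mm); rigid stop at 6.5 mm. It has clicked beyond 2.2 mm; over 5.5 mm counts as bottomed. Springs back when released.
- basket: Open steel basket, 160 g nominal, 56 long (x) by 48 wide (y) by 32 high, walls 3, origin at the centre of its underside, z up. Two ears at its rim (30 long, undersides at z 28) reach out to y = +-34; by them it hangs on the tank's ledges under the grille, its underside 12 above the table level. x is along the tank.
- bail (a point): Middle of the top bar of the basket's stiff wire bail (wire 6 thick), 76 above the basket's underside. The bail is a trapezoid arch in the basket's y-z plane: top bar 20 long along y, legs sloping out to y = +-21.5 at z 38. Free space below the bar: 41 down to the rim.
- hookrod: Hook rod, 150 g nominal. Origin on its axis at the collar's underside; z up along it to the handle. Collar 36 diameter, z 0 to 6. Wooden handle 24 (x) by 18 (y), z 6 to 64. Steel shaft 9 thick down to z -130, then bent to +x: to (22.5, 0, -143), then to the lip end (29.5, 0, -130.9). Tilting the rod 30 degrees, hook end towards the side +x points to, makes the bottom part level, lip upright.
- handle (a point): Middle of the rod's handle, 35 above the collar's underside; a good place to grip, across the 18 wide y faces.
- hook_seat (a point): Middle (wire centre) of the hook's 26 long bottom part, at rod (11.3, 0, -136.5).
- stand: Fixed rod stand, origin on the table below the rod's place in the slot, z up. Fork plate 6 thick, top at z 185, its tines (22 wide) reach to x = -23; slot 18 wide (y), open towards -x, closed at x = 18; post at x 71 to 89. Base 12 thick, 110 by 100, x -10 to 100. The rod's shaft hangs in the slot, collar on the tines, hook roughly towards +x.
- fork (a point): The rod's place: in the slot at the level of the fork's top face, 185 above the table; its axes are the stand's.
- tray: Fixed red drip tray, 150 (x) by 240 (y), wall 5, rim 16 high, inner floor at z 5. Origin under its centre. A file guide (90 by 50, 40 high) lies in the half towards its +y.
- free_half (a point): On the tray's inner floor at the middle of its empty half, 55 from the tray's centre towards its -y.
- guide: Loose aluminium file guide with a black grip, 90 by 50 by 40 high, lying in the tray; bystander, not to be moved. Origin under its centre.
- wax_tin: Bystander: round tin 84 diameter, 95 high, origin under its centre.
- spray: Bystander: bottle 52 diameter, 130 high, origin under its centre.
- brush: Bystander: base brush 130 by 55 by 38 high.
- waxbar: Bystander: white wax bar 100 by 50 by 30 high.
- cork: Bystander: cork block 100 by 60 by 35 high.
- scraper: Bystander: clear scraper plate 130 by 60 by 5 lying on the table.
- driver: Bystander: screwdriver lying on the table.

How it is judged:
By the outcome, as a careful person would: the job done as asked, in the order asked, and still so for the second after the job is handed in, with the robot touching nothing.
It also fails if it takes over 72 s, if anything falls off the work surface, if the arm or the gripper's body presses on something with over 40 N, if the wrist force passes 120 N, or if a joint passes its speed limit or range.

## Robot

A 7-joint arm with a two-finger parallel gripper is mounted at the origin on the work surface. World frame = base frame: x ahead of the robot, y to its left, z up, the work surface at z = 0. Lengths are in m, angles in rad, forces in N, time in s.
With the tool pointing down it reaches from about 0.4 to 0.9 m from the base axis. Payload 5.5 kg.
Tool frame: the origin (TCP) lies on the centre line of the jaws, within the pads' length; the fingertips stand 14 mm ahead of it and the grasp point (between the pads) lies 5 mm behind it; z points along the fingers, y is the direction in which the jaws open and shut (so a half turn about z gives the same grasp; the last joint's range is limited). The gripper opens to 85 mm and grips with 20 to 120 N. Pads are 22 mm wide; open, the fingers measure 114 mm over their backs; the gripper's body (76 mm by 85 mm) begins 54 mm behind the grasp point. The pads swing forward as they close: fully open they stand 13 mm farther back than shut.
Start: joints at [-1.023, 0.501, -0.427, 1.55, 0.221, 1.138, -0.21], TCP at [0.183, 0.624, 0.245] pointing down, gripper open.
Joint ranges: [-2.88, 2.88], [-0.31, 2.03], [-1.54, 1.56], [0.2, 2.42], [-1.41, 4.55], [0.19, 2.02], [-2.57, 2.57]. Speed limits (rad/s): [2.57, 2.57, 3.14, 3.14, 3.14, 3.14, 3.14].

## Interface

Orientations are given as a rotation vector (axis times angle).
In Python, from station import get_obs, grab_frame, sign_off, boxes_of, cut_out, place_of gives the robot as it stands. The module is installed in compiled form; this text tells all that it offers.
- The arm moves only by the tool apply_moves, never from a script. Its argument "increments" is a list of rows, each an object with "slide": the shift along the tool's x, y, z in units of 0.25 m (1.0 is 0.25 m), a list of three; "delta_rot": the turn, a rotation vector about the tool's x, y, z in units of 1.5 rad (1.0 is 1.5 rad), a list of three. In form: [{"slide": [tx, ty, tz], "delta_rot": [ax, ay, az]}, ...]. A call has 1 to 12 rows; each row shifts and turns the commanded pose from where the row before left it, along the tool's axes as they then stand; what a row does not reach is not made up. A row lasts 1/12 s, in which the tool goes at most 41.7 mm and 7.16 degrees, less where a joint would pass 70% of its speed; a pose out of reach is approached as far as the arm can. A call with a number of a shift or a turn outside -1 to 1 is refused whole. A call with a gripper value outside its range is refused whole. "grip" is the opening, from 0 (shut) to 1 (fully open), set as the call begins (left out, the last holds). The fingers move at their own pace and stop on an object; "force" is the grip in N (left out, the last holds). Time passes only in rows, so rows that do not move let the fingers close. It gives the time, the measured TCP pose, the force and the opening at its end, in the units of the state.
- get_obs(): the state, without advancing time (a new reading comes with each control period).
- grab_frame(name): name is "side" or "top"; returns a dict with "pixels" (420x560x3 uint8, red, green, blue), "intrinsics" (3x3 intrinsics, pixels), "eye" and "attitude" of the camera in the world. Camera axes: x right, y down, z forward; pixel columns grow to the right and rows downward; lengths in m; the calibration is good to about 2 mm. A picture is of the moment at which its call begins. There is no depth.
- sign_off(): hands the job in, once; it reports no verdict.
Trained networks look in the newest picture that a camera, given by its name, has taken for a name from the list of things; names that differ only in an ending like _2 or _b are one class to them, and where a whole thing is asked for, a point or a joint stands for the part that bears it (a point fixed in the world has none). Each returns a list of dicts, best first, with "score" (0 to 1); they miss things now and then, are a little off and sometimes report something else, mostly with a low value. They report only what shows in the picture. A call takes as long as a camera call.
- boxes_of(camera, label): "rect" ([left, top, right, bottom] in pixels, round what is visible of it).
- cut_out(camera, label): "pixels" (420x560 bool, what is visible of it) and "rect" ([left, top, right, bottom] in pixels, round what is visible of it).
- place_of(camera, label): "point" ([column, row] in pixels: a listed point, or the origin of a listed thing).
The state is a dict: "time_s": time; "qpos": joint angles; "joint_vel": joint speeds; "effort": joint torques, N m; "eef_pos": TCP position; "eef_rot": TCP orientation; "contact_force": force on the tool from outside, world axes, zero at the start; "moment": the same for the moment, N m; "finger_gap": finger opening in m.
Only numpy, scipy, OpenCV 4.12 (cv2) and the standard library are available. Lean on these libraries where they do the work, as an engineer would, in place of code of your own. Each camera call takes 0.05 s, during which the arm holds its last target. There are 200 camera calls.

## Working session

There is one attempt and no reset: what is moved stays moved. The work goes in short steps, Python scripts to look and compute and a tool call to move; the robot and the scene stay as the last step left them, time stands still between calls to the robot, and variables do not carry over. Pictures are saved under pics/ and viewed, about 8 in all and at most 12, crops included, and the job is handed in when it is done.

Besides the shell and the picture viewer there is one more tool, called as name([rows], argument=value, ...), one row to a line, values as JSON. apply_moves: Moves the arm, as the interface text tells. Shifts and turns lie within -1 to 1; 1 stands for 0.25 m of shift or 1.5 rad of turn. Its arguments: {"type":"object","properties":{"increments":{"type":"array","items":{"type":"object","properties":{"slide":{"type":"array","items":{"type":"number","minimum":-1,"maximum":1}},"delta_rot":{"type":"array","items":{"type":"number","minimum":-1,"maximum":1}}}}},"grip":{"type":"number"},"force":{"type":"number"}},"required":["increments"]}

```bash
mkdir -p pics
cat > h.py <<'E'
import numpy as np, cv2
from scipy.spatial.transform import Rotation as R
from station import *
def rotm(a):
    a=np.array(a,float)
    if a.shape==(3,3): return a
    return R.from_rotvec(a).as_matrix() if a.size==3 else R.from_quat(a).as_matrix()
def ray(f,p):
    d=rotm(f["attitude"])@np.linalg.inv(np.array(f["intrinsics"]))@np.array([p[0],p[1],1.])
    return np.array(f["eye"]),d/np.linalg.norm(d)
def proj(f,X):
    c=rotm(f["attitude"]).T@(np.array(X)-np.array(f["eye"])); k=np.array(f["intrinsics"])@c; return k[:2]/k[2]
def onz(f,p,z):
    e,d=ray(f,p); return e+d*(z-e[2])/d[2]
def tri(f,p,g,q):
    (e1,d1),(e2,d2)=ray(f,p),ray(g,q)
    s=np.linalg.lstsq(np.c_[d1,-d2],e2-e1,rcond=None)[0]
    a,b=e1+s[0]*d1,e2+s[1]*d2; return (a+b)/2,np.linalg.norm(a-b)
E
python3 - <<'E'
from h import *
np.set_printoptions(precision=4,suppress=True)
F={c:grab_frame(c) for c in("side","top")}
for c in F:
    cv2.imwrite(f"pics/{c}0.png",F[c]["pixels"][...,::-1]); print(c,F[c]["attitude"],F[c]["eye"],F[c]["intrinsics"][0])
for n in "tank cover_edge ledges console key_top basket bail hookrod handle hook_seat stand fork tray free_half guide wax_tin spray".split():
    r={c:place_of(c,n) for c in F}
    o=[(c,np.round(x["point"],1).tolist(),round(x["score"],2)) for c in F for x in r[c][:2]]
    t=tri(F["side"],r["side"][0]["point"],F["top"],r["top"][0]["point"]) if r["side"] and r["top"] else None
    print(n,o,t)
print(get_obs())
E
```

```text
side [-2.2763  0.1563 -0.0962] [ 0.3317 -1.2738  1.2219] [517.2667   0.     272.8103]
top [-2.0767  2.1379 -0.2477] [ 0.2712 -0.0003  1.4335] [470.2631   0.     282.4599]
tank [('side', [301.4, 239.1], 0.76), ('side', [265.6, 182.4], 0.43), ('top', [286.5, 203.8], 0.56)] (array([ 0.6312, -0.0339, -0.0096]), np.float64(0.005306695555728136))
cover_edge [('side', [306.9, 200.2], 0.92), ('side', [269.0, 190.0], 0.44), ('top', [288.6, 187.7], 0.91), ('top', [376.4, 214.4], 0.63)] (array([ 0.6367, -0.0372,  0.1648]), np.float64(0.009873128993023289))
ledges [('side', [315.3, 227.1], 0.62), ('side', [312.1, 177.4], 0.46), ('top', [283.6, 181.6], 0.65), ('top', [184.9, 228.7], 0.35)] (array([ 0.6844, -0.0261,  0.0353]), np.float64(0.0075965924764474545))
console [('side', [257.9, 236.9], 0.97), ('side', [290.4, 261.4], 0.59), ('top', [293.4, 249.6], 0.66)] (array([ 0.4791, -0.049 ,  0.0338]), np.float64(0.006601338298172562))
key_top [('side', [257.5, 229.7], 0.47), ('side', [272.4, 189.8], 0.44), ('top', [287.5, 251.3], 0.52)] (array([ 0.4762, -0.0308,  0.0488]), np.float64(0.0143073243125
[... 1905 characters left out ...]
at64(0.011841435846667466))
spray [('side', [352.8, 258.4], 0.59), ('side', [255.7, 229.4], 0.33), ('top', [318.9, 157.9], 0.89)] (array([ 0.7824, -0.1438, -0.0112]), np.float64(0.0063175279043812555))
{'time_s': 1.8, 'qpos': array([-1.0228,  0.5009, -0.427 ,  1.5504,  0.2208,  1.1383, -0.2103]), 'joint_vel': array([-0.0014,  0.001 , -0.0001, -0.0013,  0.0006,  0.    ,  0.0012]), 'effort': array([  0.0004, -56.9363,  -5.8104, -28.1317,   0.0127,   0.002 ,
        -0.    ]), 'eef_pos': array([0.1826, 0.6238, 0.2453]), 'eef_rot': array([-0.4458, -3.1098,  0.    ]), 'contact_force': array([-0.2584,  0.1565,  0.6212]), 'moment': array([0.0163, 0.0212, 0.0492]), 'finger_gap': 0.08543040125936875}
```

Run:
```python
from h import *
a=cv2.imread("pics/side0.png")[140:320,180:400]; b=cv2.imread("pics/top0.png")[140:290,130:420]
cv2.imwrite("pics/s1.png",cv2.resize(a,None,fx=3.3,fy=3.3,interpolation=cv2.INTER_CUBIC))
cv2.imwrite("pics/t1.png",cv2.resize(b,None,fx=2.75,fy=2.75,interpolation=cv2.INTER_CUBIC))
```

```text
(no output)
```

View pics/s1.png

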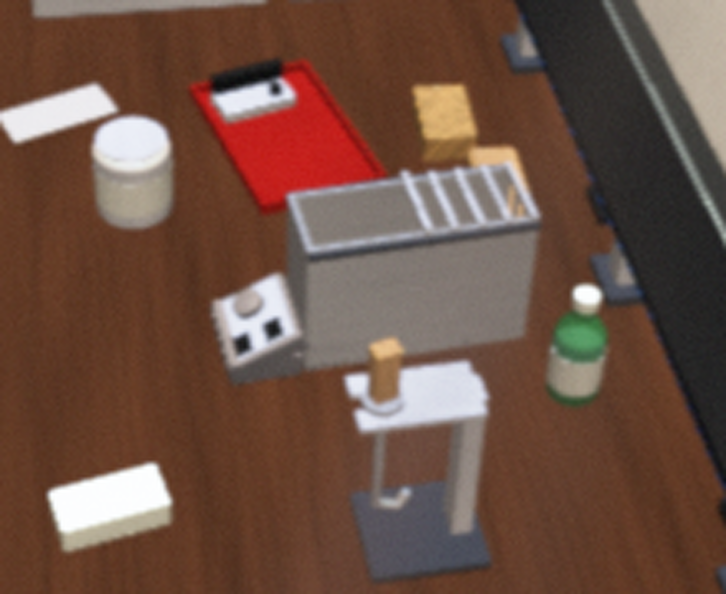

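View pics/t1.png

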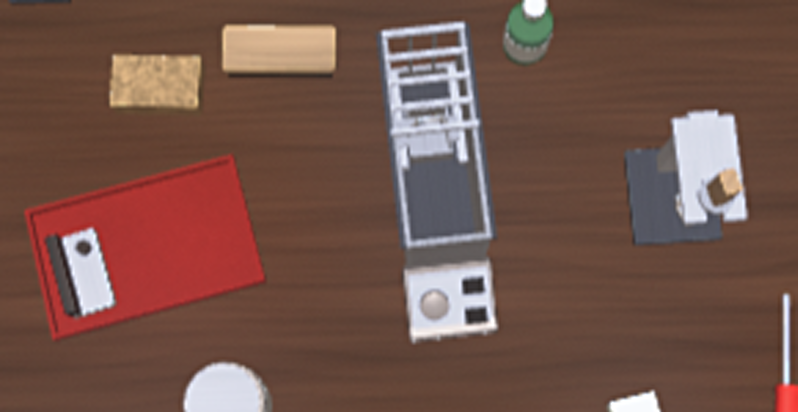

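```bash
cat > fit.py <<'E'
from h import *
from scipy.optimize import least_squares
import pickle
np.set_printoptions(precision=4,suppress=True)
F={c:grab_frame(c) for c in("side","top")}
pickle.dump({c:{k:np.array(v) for k,v in F[c].items()} for c in F},open("F.pkl","wb"))
def px(c,u): 
    s,o=((3.3,(180,140)) if c=="side" else (2.75,(130,140)))
    return (np.array(u)+.5)/s-.5+np.array(o)
O={"tank":[("top",(494,240),(-.115,-.043,.16)),("top",(404,247),(-.115,.043,.16)),("top",(381,32),(.115,.043,.16)),("top",(466,23),(.115,-.043,.16)),
("side",(289,195),(-.115,.043,.16)),("side",(305,250),(-.115,-.043,.16)),("side",(538,213),(.115,-.043,.16)),("side",(513,167),(.115,.043,.16)),("side",(525,337),(.115,-.043,0))],
"stand":[("top",(683,221),(-.023,.031,.185)),("top",(746,217),(-.023,-.031,.185)),("side",(347,378),(-.023,.031,.185)),("side",(360,428),(-.023,-.031,.183)),
("top",(626,150),(.1,.05,.012)),("top",(636,244),(-.01,.05,.006)),("side",(355,490),(-.01,.05,.012)),("side",(489,565),(.1,-.05,.006))],
"tray":[("top",(26,211),(.075,.12,.016)),("top",(234,156),(.075,-.12,.016)),("top",(265,280),(-.075,-.12,.016)),("top",(53,338),(-.075,.12,.016)),
("side",(308,63),(.075,.12,.016)),("side",(383,178),(.075,-.12,.016)),("side",(270,207),(-.075,-.12,.014)),("side",(192,90),(-.075,.12,.016))]}
x0={"tank":(.635,-.036,0),"stand":(.55,-.31,0),"tray":(.55,.29,.2)}
names=list(O)
def tf(p,X): 
    c,s=np.cos(p[2]),np.sin(p[2]); return np.array([p[0]+c*X[0]-s*X[1],p[1]+s*X[0]+c*X[1],X[2]])
def res(v,full=False):
    out=[];lab=[]
    for i,n in enumerate(names):
        for c,u,X in O[n]:
            off=v[9:12] if c=="side" else v[12:15]
            out.append(proj(F[c],tf(v[3*i:3*i+3],X)-off)-px(c,u)); lab.append((n,c,u))
    if full: 
        for l,o in zip(lab,out): print(l,np.round(o,1))
    return np.r_[np.ravel(out),v[9:]/.003]
v=least_squares(res,np.r_[[x for n in names for x in x0[n]],np.zeros(6)],loss="soft_l1").x
res(v,True)
for i,n in enumerate(names): print(n,v[3*i:3*i+3])
print("offs",v[9:])
P={n:v[3*i:3*i+3] for i,n in enumerate(names)}; pickle.dump((P,v[9:]),open("P.pkl","wb"))
t=P["tank"]
for nm,X in dict(key=(-.1635,.018,.0518),edge=(0,0,.168),console=(-.158,0,.04)).items():
    w=tf(t,X); print(nm,w,[ (c,proj(F[c],w)) for c in F])
print("fork",tf(P["stand"],(0,0,.185)),[proj(F[c],tf(P["stand"],(0,0,.185))) for c in F]); print("free",tf(P["tray"],(0,-.055,.005)),[proj(F[c],tf(P["tray"],(0,-.055,.005))) for c in F])
a=F["top"]["pixels"][...,::-1][185:235,370:410]; b=F["side"]["pixels"][...,::-1][230:310,275:340]
a=cv2.resize(a,(440,550),interpolation=cv2.INTER_CUBIC); b=cv2.resize(b,(350,430),interpolation=cv2.INTER_CUBIC)
m=np.zeros((550,800,3),np.uint8); m[:,:440]=a; m[:430,450:]=b; cv2.imwrite("pics/rod.png",m)
E
python3 fit.py
```

```text
('tank', 'top', (494, 240)) [-1.2 -0.5]
('tank', 'top', (404, 247)) [0.6 0.2]
('tank', 'top', (381, 32)) [ 0.5 -0.2]
('tank', 'top', (466, 23)) [-0.5  0.1]
('tank', 'side', (289, 195)) [-0.5 -0.4]
('tank', 'side', (305, 250)) [0.6 0.3]
('tank', 'side', (538, 213)) [0.5 1.9]
('tank', 'side', (513, 167)) [-0.3 -0.8]
('tank', 'side', (525, 337)) [-0.6  0.3]
('stand', 'top', (683, 221)) [0.2 0.3]
('stand', 'top', (746, 217)) [0.  0.7]
('stand', 'side', (347, 378)) [ 0.1 -0.8]
('stand', 'side', (360, 428)) [0.3 0.8]
('stand', 'top', (626, 150)) [-0.1 -0.6]
('stand', 'top', (636, 244)) [-1.1  0.1]
('stand', 'side', (355, 490)) [-1.1  0.2]
('stand', 'side', (489, 565)) [1.2 0.4]
('tray', 'top', (26, 211)) [-0.  -0.6]
('tray', 'top', (234, 156)) [ 0.2 -0.6]
('tray', 'top', (265, 280)) [0.6 0.2]
('tray', 'top', (53, 338)) [0.3 0.1]
('tray', 'side', (308, 63)) [-0.4 -0.9]
('tray', 'side', (383, 178)) [ 1.1 -0.8]
('tray', 'side', (270, 207)) [-2.4  0.1]
('tray', 'side', (192, 90)) [-0.5 -1.3]
tank [ 0.6333 -0.0361  0.0772]
stand [ 0.5522 -0.3078  0.0188]
tray [0.5542 0.287  0.2404]
offs [-0.0017  0.0002  0.0023  0.0017 -0.0002 -0.0005]
key [ 0.4689 -0.0308  0.0518] [('side', array([253.1907, 229.6434])), ('top', array([287.4808, 251.1706]))]
edge [ 0.6333 -0.0361  0.168 ] [('side', array([304.3495, 199.7129])), ('top', array([288.2155, 186.805 ]))]
console [ 0.4758 -0.0483  0.04  ] [('side', array([255.9061, 235.6856])), ('top', array([293.2006, 249.2824]))]
fork [ 0.5522 -0.3078  0.185 ] [array([294.5897, 259.9133]), array([388.777 , 211.0021])]
free [0.5673 0.2336 0.005 ] [array([271.0582, 188.9066]), array([200.8371, 224.2155])]
```

View pics/rod.png

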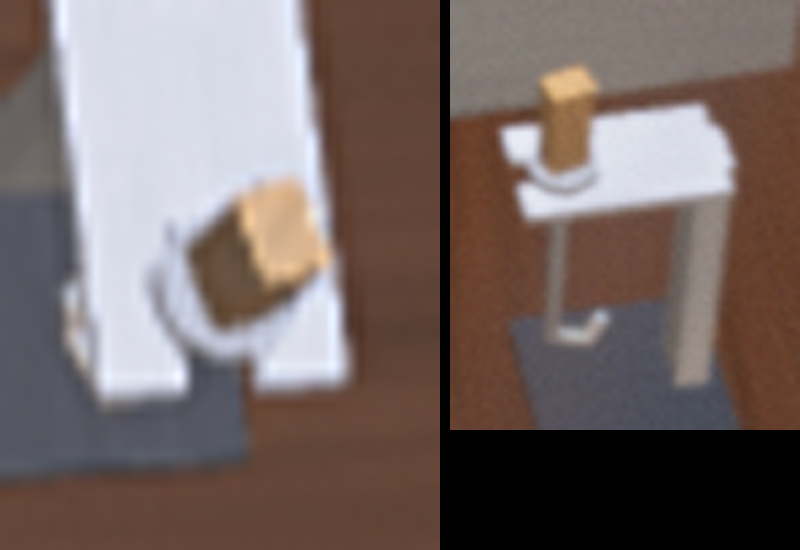

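```bash
cat >> h.py <<'E'
import pickle
def Rt(yaw,tilt):  # tool down, tip leaning by tilt towards heading yaw; tool y = left of heading
    c,s=np.cos(tilt),np.sin(tilt)
    return R.from_euler("z",yaw).as_matrix()@np.array([[-c,0,s],[0,1,0],[-s,0,-c]])
def plan(pos,Rg,o=None):
    o=o or get_obs(); A=rotm(o["eef_rot"]); d=np.array(pos)-o["eef_pos"]
    rv=R.from_matrix(A.T@Rg).as_rotvec()
    print("t",round(o["time_s"],2),"pos",o["eef_pos"].round(4),"F",o["contact_force"].round(2),"gap",round(o["finger_gap"],4))
    print(" rot total units",(rv/1.5).round(4),"deg",np.degrees(rv).round(1),"rows>=",np.linalg.norm(rv)/.125)
    print(" slide units: before-rot",(A.T@d/.25).round(4)," after-rot",(Rg.T@d/.25).round(4),"world d",d.round(4))
E
python3 - <<'E'
from h import *
np.set_printoptions(precision=4,suppress=True)
F=pickle.load(open("F.pkl","rb")); P,off=pickle.load(open("P.pkl","rb"))
for c,o in(("side",off[:3]),("top",off[3:])): F[c]["eye"]=F[c]["eye"]+o
S,T=F["side"],F["top"]
print("handle top",tri(S,(296.4,245.1),T,(395.3,205.8)),onz(T,(395.3,205.8),.249),onz(S,(296.4,245.1),.249))
print("lip/bend side",onz(S,(303.8,288.6),.054),onz(S,(294.5,293.3),.053))
p=P["tank"];Q=R.from_euler("z",p[2]).as_matrix()
def tk(w): return Q.T@(w-np.r_[p[:2],0])
print("bail tank",tk(onz(T,(286.2,184.6),.088)),"basket",tk(onz(T,(285.1,190.7),.012)),"ledge",tk(onz(T,(283.6,181.6),.04)))
b=T["pixels"][...,::-1][140:235,260:320]; cv2.imwrite("pics/bk.png",cv2.resize(b,(375,594),interpolation=cv2.INTER_CUBIC))
for X in [(-.1635,.018,.0518)]: plan(p[:2].tolist()+[0]+Q@np.array(X)+Rt(p[2],np.radians(25))@np.array([0,0,-.034]),Rt(p[2],np.radians(25)))
E
```

```text
handle top (array([ 0.5526, -0.3106,  0.2476]), np.float64(0.000940972751272697)) [ 0.5528 -0.3102  0.249 ] [ 0.5518 -0.3121  0.249 ]
lip/bend side [ 0.5853 -0.301   0.054 ] [ 0.5552 -0.3142  0.053 ]
bail tank [0.0316 0.0009 0.088 ] basket [0.0341 0.0029 0.012 ] ledge [0.0559 0.0056 0.04  ]
t 1.9 pos [0.1826 0.6238 0.2453] F [ 0.33  0.03 -0.33] gap 0.0852
 rot total units [-0.0527 -0.2877 -0.2375] deg [ -4.5 -24.7 -20.4] rows>= 4.521637576546861
 slide units: before-rot [-1.7812 -2.2113  0.6507]  after-rot [-0.5246 -2.6988  0.9627] world d [ 0.272  -0.6557 -0.1627]
```

View pics/bk.png

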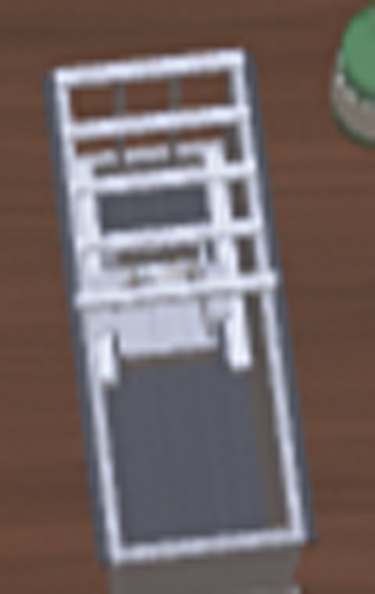

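apply_moves([
  {"delta_rot": [-0.0088,-0.048,-0.0396]},
  {"delta_rot": [-0.0088,-0.048,-0.0396]},
  {"delta_rot": [-0.0088,-0.048,-0.0396]},
  {"delta_rot": [-0.0088,-0.048,-0.0396]},
  {"delta_rot": [-0.0088,-0.048,-0.0396]},
  {"delta_rot": [-0.0088,-0.048,-0.0396]},
  {"slide": [-0.02,-0.1,0.0]},
  {"slide": [-0.03,-0.15,0.01]},
  {"slide": [-0.03,-0.15,0.03]},
  {"slide": [-0.03,-0.15,0.03]},
  {"slide": [-0.03,-0.15,0.03]},
  {"slide": [-0.03,-0.15,0.03]},
], grip=0, force=40)

```text
schema error: expected keys slide, delta_rot
```

apply_moves([
  {"slide": [-0.03,-0.15,0.03]},
  {"slide": [-0.03,-0.15,0.03]},
  {"slide": [-0.03,-0.15,0.03]},
  {"slide": [-0.03,-0.15,0.03]},
  {"slide": [-0.03,-0.15,0.03]},
  {"slide": [-0.03,-0.15,0.03]},
  {"slide": [-0.03,-0.15,0.03]},
  {"slide": [-0.03,-0.15,0.03]},
  {"slide": [-0.03,-0.15,0.03]},
  {"slide": [-0.03,-0.15,0.03]},
  {"slide": [-0.02,-0.15,0.02]},
  {"slide": [0,-0.1,0.02]},
])

```text
schema error: expected keys slide, delta_rot
```

```bash
cat > k.py <<'E'
from h import *
np.set_printoptions(precision=4,suppress=True)
P,off=pickle.load(open("P.pkl","rb")); p=P["tank"];Q=R.from_euler("z",p[2]).as_matrix()
G=Rt(p[2],np.radians(25)); key=np.r_[p[:2],0]+Q@np.array([-.1635,.018,.0518])
plan(key+G@np.array([0,0,-.024]),G)
E
python3 k.py
```

```text
t 1.9 pos [0.1826 0.6238 0.2453] F [ 0.33  0.03 -0.33] gap 0.0852
 rot total units [-0.0527 -0.2877 -0.2375] deg [ -4.5 -24.7 -20.4] rows>= 4.521637576546861
 slide units: before-rot [-1.797  -2.2053  0.687 ]  after-rot [-0.5246 -2.6988  1.0027] world d [ 0.2762 -0.6553 -0.1718]
```

Both keys are required in each row.

apply_moves([
  {"slide": [0,0,0],"delta_rot": [-0.0088,-0.048,-0.0396]},
  {"slide": [0,0,0],"delta_rot": [-0.0088,-0.048,-0.0396]},
  {"slide": [0,0,0],"delta_rot": [-0.0088,-0.048,-0.0396]},
  {"slide": [0,0,0],"delta_rot": [-0.0088,-0.048,-0.0396]},
  {"slide": [0,0,0],"delta_rot": [-0.0088,-0.048,-0.0396]},
  {"slide": [0,0,0],"delta_rot": [-0.0088,-0.048,-0.0396]},
  {"slide": [-0.02,-0.1,0.0],"delta_rot": [0,0,0]},
  {"slide": [-0.03,-0.15,0.01],"delta_rot": [0,0,0]},
  {"slide": [-0.03,-0.15,0.03],"delta_rot": [0,0,0]},
  {"slide": [-0.03,-0.15,0.03],"delta_rot": [0,0,0]},
  {"slide": [-0.03,-0.15,0.03],"delta_rot": [0,0,0]},
  {"slide": [-0.03,-0.15,0.03],"delta_rot": [0,0,0]},
], grip=0, force=40)

```text
time_s: 2.9
eef_pos: [0.2514, 0.4143, 0.2337]
eef_rot: [-0.105, 2.703, 0.024]
contact_force: [0.4, -0.4, 0.5]
finger_gap: -0.0004
```

apply_moves([
  {"slide": [-0.03,-0.15,0.03],"delta_rot": [0,0,0]},
  {"slide": [-0.03,-0.15,0.03],"delta_rot": [0,0,0]},
  {"slide": [-0.03,-0.15,0.03],"delta_rot": [0,0,0]},
  {"slide": [-0.03,-0.15,0.03],"delta_rot": [0,0,0]},
  {"slide": [-0.03,-0.15,0.03],"delta_rot": [0,0,0]},
  {"slide": [-0.03,-0.15,0.03],"delta_rot": [0,0,0]},
  {"slide": [-0.03,-0.15,0.03],"delta_rot": [0,0,0]},
  {"slide": [-0.03,-0.15,0.03],"delta_rot": [0,0,0]},
  {"slide": [-0.03,-0.15,0.03],"delta_rot": [0,0,0]},
  {"slide": [-0.03,-0.15,0.03],"delta_rot": [0,0,0]},
  {"slide": [-0.02,-0.15,0.02],"delta_rot": [0,0,0]},
  {"slide": [0,-0.1,0.02],"delta_rot": [0,0,0]},
])

```text
time_s: 3.9
eef_pos: [0.3317, 0.1942, 0.2292]
eef_rot: [-0.1, 2.75, 0.055]
contact_force: [0.5, 0.3, 0.2]
finger_gap: 0.0001
```

```bash
python3 k.py
```

```text
t 3.9 pos [0.3317 0.1942 0.2292] F [0.47 0.27 0.19] gap 0.0001
 rot total units [ 0.0153 -0.0302 -0.0063] deg [ 1.3 -2.6 -0.5] rows>= 0.41376803594099865
 slide units: before-rot [-0.1753 -0.9548  0.7203]  after-rot [-0.133  -0.9393  0.749 ] world d [ 0.1271 -0.2257 -0.1557]
```

apply_moves([
  {"slide": [0,0,0],"delta_rot": [0.0153,-0.0302,-0.0063]},
  {"slide": [-0.012,-0.085,0.03],"delta_rot": [0,0,0]},
  {"slide": [-0.012,-0.085,0.03],"delta_rot": [0,0,0]},
  {"slide": [-0.012,-0.085,0.03],"delta_rot": [0,0,0]},
  {"slide": [-0.012,-0.085,0.03],"delta_rot": [0,0,0]},
  {"slide": [-0.012,-0.085,0.03],"delta_rot": [0,0,0]},
  {"slide": [-0.012,-0.085,0.03],"delta_rot": [0,0,0]},
  {"slide": [-0.012,-0.085,0.03],"delta_rot": [0,0,0]},
  {"slide": [-0.012,-0.085,0.03],"delta_rot": [0,0,0]},
  {"slide": [-0.012,-0.085,0.03],"delta_rot": [0,0,0]},
  {"slide": [-0.012,-0.085,0.03],"delta_rot": [0,0,0]},
  {"slide": [-0.013,-0.085,0.03],"delta_rot": [0,0,0]},
])

```text
time_s: 4.9
eef_pos: [0.438, -0.0192, 0.1882]
eef_rot: [-0.099, 2.735, 0.001]
contact_force: [-0.1, 0.4, -1.4]
finger_gap: -0.0001
```

```bash
python3 k.py
```

```text
t 4.9 pos [ 0.438  -0.0192  0.1882] F [-0.09  0.39 -1.41] gap -0.0001
 rot total units [-0.0106 -0.0212 -0.001 ] deg [-0.9 -1.8 -0.1] rows>= 0.2841312821505288
 slide units: before-rot [ 0.1077 -0.0487  0.4537]  after-rot [ 0.1221 -0.0557  0.4492] world d [ 0.0208 -0.0123 -0.1147]
```

apply_moves([
  {"slide": [0,0,0],"delta_rot": [-0.0106,-0.0212,-0.001]},
  {"slide": [0,0,0],"delta_rot": [0,0,0]},
  {"slide": [0.024,-0.01,0.08],"delta_rot": [0,0,0]},
  {"slide": [0.024,-0.01,0.08],"delta_rot": [0,0,0]},
  {"slide": [0.024,-0.01,0.08],"delta_rot": [0,0,0]},
  {"slide": [0.024,-0.01,0.08],"delta_rot": [0,0,0]},
  {"slide": [0.02,-0.01,0.08],"delta_rot": [0,0,0]},
  {"slide": [0,0,0.04],"delta_rot": [0,0,0]},
  {"slide": [0,0,0],"delta_rot": [0,0,0]},
  {"slide": [0,0,0],"delta_rot": [0,0,0]},
])

```text
time_s: 5.73
eef_pos: [0.448, -0.0289, 0.1377]
eef_rot: [-0.098, 2.739, 0.011]
contact_force: [-1.1, -0.3, 0.2]
finger_gap: 0.0001
```

```bash
python3 k.py
python3 - <<'E'
from h import *
f=grab_frame("side"); g=grab_frame("top")
a=f["pixels"][...,::-1][180:260,225:290]; b=g["pixels"][...,::-1][215:275,262:322]
m=np.zeros((500,800,3),np.uint8); m[:480,:390]=cv2.resize(a,(390,480),interpolation=cv2.INTER_CUBIC); m[:400,400:]=cv2.resize(b,(400,400),interpolation=cv2.INTER_CUBIC)
cv2.imwrite("pics/key.png",m); print(f["eye"],g["eye"])
E
```

```text
t 5.73 pos [ 0.448  -0.0289  0.1377] F [-1.14 -0.29  0.25] gap 0.0001
 rot total units [-0.0059 -0.0238 -0.0023] deg [-0.5 -2.  -0.2] rows>= 0.29596467140678634
 slide units: before-rot [ 0.0611 -0.012   0.2529]  after-rot [ 0.0701 -0.014   0.2505] world d [ 0.0108 -0.0027 -0.0642]
[ 0.33173011 -1.27383798  1.22189698] [ 2.71171443e-01 -3.43763807e-04  1.43346542e+00]
```

View pics/key.png

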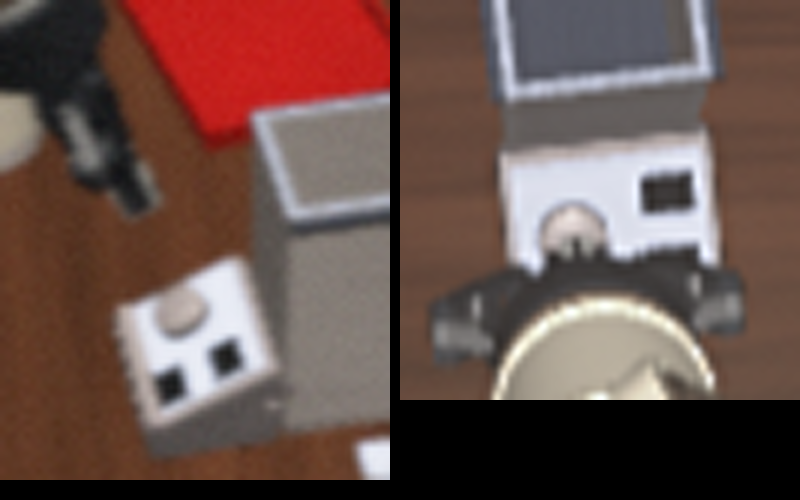

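```bash
python3 k.py; python3 -c "
from h import *
o=get_obs();print(o['qpos'].round(3),o['joint_vel'].round(3),o['eef_pos'],o['eef_rot'])"
```

```text
t 5.83 pos [ 0.4482 -0.0296  0.1382] F [-0.66  0.04 -0.29] gap -0.0001
 rot total units [-0.0067 -0.0231 -0.0027] deg [-0.6 -2.  -0.2] rows>= 0.2903519206967542
 slide units: before-rot [ 0.0627 -0.0086  0.2546]  after-rot [ 0.0715 -0.0109  0.2522] world d [ 0.0106 -0.0019 -0.0647]
[ 1.028  0.235 -1.059  2.423  0.745  0.26   0.974] [ 0.024 -0.004 -0.007  0.001  0.009 -0.003 -0.003] [ 0.4481934  -0.02962945  0.13824706] [-0.09729768  2.7381159   0.00902244]
```

```bash
sed -i 's/^G=.*/G=Rt(p[2],np.radians(10)); ax=Q@np.array([-np.sin(np.radians(25)),0,np.cos(np.radians(25))]); key=np.r_[p[:2],0]+Q@np.array([-.1635,.018,.0518])/; s/^plan.*/plan(key+ax*.010+G@np.array([0,0,-.014]),G); print(get_obs()["qpos"].round(3), "axis per mm in tool units",(G.T@-ax*.001\/.25).round(5))/' k.py; python3 k.py
```

```text
t 5.83 pos [ 0.4482 -0.0296  0.1382] F [-0.66  0.04 -0.29] gap -0.0001
 rot total units [-0.0063  0.1514 -0.0035] deg [-0.5 13.  -0.3] rows>= 1.8193128901531423
 slide units: before-rot [ 0.0482 -0.0085  0.256 ]  after-rot [-0.0107 -0.0109  0.2602] world d [ 0.0141 -0.0016 -0.0636]
[ 1.028  0.235 -1.059  2.423  0.745  0.26   0.974] axis per mm in tool units [-0.001  -0.      0.0039]
```

apply_moves([
  {"slide": [0,0,0],"delta_rot": [-0.002,0.05,-0.001]},
  {"slide": [0,0,0],"delta_rot": [-0.002,0.05,-0.001]},
  {"slide": [0,0,0],"delta_rot": [-0.002,0.051,-0.001]},
  {"slide": [-0.002,-0.002,0.04],"delta_rot": [0,0,0]},
  {"slide": [-0.002,-0.002,0.04],"delta_rot": [0,0,0]},
  {"slide": [-0.002,-0.002,0.04],"delta_rot": [0,0,0]},
  {"slide": [-0.002,-0.002,0.04],"delta_rot": [0,0,0]},
  {"slide": [-0.002,-0.002,0.04],"delta_rot": [0,0,0]},
  {"slide": [0,0,0.04],"delta_rot": [0,0,0]},
  {"slide": [0,0,0],"delta_rot": [0,0,0]},
  {"slide": [0,0,0],"delta_rot": [0,0,0]},
])

```text
time_s: 6.75
eef_pos: [0.461, -0.0317, 0.0795]
eef_rot: [-0.112, 2.965, 0.011]
contact_force: [0.0, 0.4, 0.4]
finger_gap: 0.0003
```

```bash
python3 k.py
```

```text
t 6.75 pos [ 0.461  -0.0317  0.0795] F [0.   0.44 0.4 ] gap 0.0003
 rot total units [ 0.0002  0.0001 -0.0013] deg [ 0.   0.  -0.1] rows>= 0.015695071545828207
 slide units: before-rot [-0.0019  0.0013  0.0202]  after-rot [-0.0019  0.0013  0.0202] world d [ 0.0013  0.0004 -0.0049]
[ 0.825  0.501 -0.931  2.258  0.826  0.532  0.925] axis per mm in tool units [-0.001  -0.      0.0039]
```

apply_moves([
  {"slide": [-0.005,0,0.019],"delta_rot": [0,0,0]},
  {"slide": [-0.005,0,0.019],"delta_rot": [0,0,0]},
  {"slide": [0,0,0],"delta_rot": [0,0,0]},
  {"slide": [0,0,0],"delta_rot": [0,0,0]},
])

```text
time_s: 7.08
eef_pos: [0.4653, -0.0313, 0.07]
eef_rot: [-0.113, 2.965, 0.011]
contact_force: [0.8, 0.8, -0.4]
finger_gap: -0.0003
```

apply_moves([
  {"slide": [-0.001,0,0.004],"delta_rot": [0,0,0]},
  {"slide": [0,0,0],"delta_rot": [0,0,0]},
  {"slide": [0,0,0],"delta_rot": [0,0,0]},
])

```text
time_s: 7.33
eef_pos: [0.4655, -0.0312, 0.069]
eef_rot: [-0.113, 2.965, 0.011]
contact_force: [1.0, -0.4, 0.5]
finger_gap: -0.0001
```

apply_moves([
  {"slide": [-0.001,0,0.004],"delta_rot": [0,0,0]},
  {"slide": [0,0,0],"delta_rot": [0,0,0]},
  {"slide": [0,0,0],"delta_rot": [0,0,0]},
])

```text
time_s: 7.58
eef_pos: [0.4659, -0.0312, 0.0681]
eef_rot: [-0.113, 2.965, 0.011]
contact_force: [-0.2, 0.2, 0.1]
finger_gap: 0.0002
```

apply_moves([
  {"slide": [-0.001,0,0.004],"delta_rot": [0,0,0]},
  {"slide": [0,0,0],"delta_rot": [0,0,0]},
  {"slide": [0,0,0],"delta_rot": [0,0,0]},
])

```text
time_s: 7.83
eef_pos: [0.4664, -0.0312, 0.0671]
eef_rot: [-0.113, 2.965, 0.011]
contact_force: [-1.1, -0.1, -0.0]
finger_gap: -0.0002
```

apply_moves([
  {"slide": [-0.001,0,0.004],"delta_rot": [0,0,0]},
  {"slide": [0,0,0],"delta_rot": [0,0,0]},
  {"slide": [0,0,0],"delta_rot": [0,0,0]},
])

```text
time_s: 8.08
eef_pos: [0.4668, -0.0311, 0.0662]
eef_rot: [-0.113, 2.965, 0.011]
contact_force: [-1.3, 0.3, 1.8]
finger_gap: -0.0004
```

```bash
python3 k.py
```

```text
t 8.08 pos [ 0.4668 -0.0311  0.0662] F [-1.3   0.3   1.77] gap -0.0004
 rot total units [ 0.0002 -0.     -0.0007] deg [ 0.  -0.  -0.1] rows>= 0.008518755643499158
 slide units: before-rot [ 0.0119  0.0008 -0.0364]  after-rot [ 0.0119  0.0008 -0.0364] world d [-0.0045 -0.0002  0.0084]
[ 0.781  0.529 -0.885  2.25   0.873  0.514  0.884] axis per mm in tool units [-0.001  -0.      0.0039]
```

apply_moves([
  {"slide": [-0.0005,0,0.002],"delta_rot": [0,0,0]},
  {"slide": [0,0,0],"delta_rot": [0,0,0]},
  {"slide": [0,0,0],"delta_rot": [0,0,0]},
])

```text
time_s: 8.33
eef_pos: [0.467, -0.0311, 0.0657]
eef_rot: [-0.113, 2.965, 0.011]
contact_force: [-1.4, -0.8, 3.4]
finger_gap: -0.0003
```

apply_moves([
  {"slide": [-0.0005,0,0.002],"delta_rot": [0,0,0]},
  {"slide": [0,0,0],"delta_rot": [0,0,0]},
  {"slide": [0,0,0],"delta_rot": [0,0,0]},
])

```text
time_s: 8.58
eef_pos: [0.4672, -0.031, 0.0653]
eef_rot: [-0.113, 2.965, 0.011]
contact_force: [-1.7, 0.5, 4.1]
finger_gap: 0.0002
```

apply_moves([
  {"slide": [-0.0005,0,0.002],"delta_rot": [0,0,0]},
  {"slide": [0,0,0],"delta_rot": [0,0,0]},
  {"slide": [0,0,0],"delta_rot": [0,0,0]},
])

```text
time_s: 8.83
eef_pos: [0.4675, -0.031, 0.0648]
eef_rot: [-0.113, 2.965, 0.011]
contact_force: [-2.3, -0.6, 4.9]
finger_gap: -0.0001
```

apply_moves([
  {"slide": [-0.0005,0,0.002],"delta_rot": [0,0,0]},
  {"slide": [0,0,0],"delta_rot": [0,0,0]},
  {"slide": [0,0,0],"delta_rot": [0,0,0]},
])

```text
time_s: 9.08
eef_pos: [0.4677, -0.031, 0.0643]
eef_rot: [-0.113, 2.965, 0.011]
contact_force: [-1.6, 0.1, 3.9]
finger_gap: 0.0001
```

apply_moves([
  {"slide": [-0.0005,0,0.002],"delta_rot": [0,0,0]},
  {"slide": [0,0,0],"delta_rot": [0,0,0]},
  {"slide": [0,0,0],"delta_rot": [0,0,0]},
])

```text
time_s: 9.33
eef_pos: [0.4679, -0.031, 0.0638]
eef_rot: [-0.113, 2.965, 0.011]
contact_force: [-2.0, -0.2, 3.3]
finger_gap: -0.0001
```

apply_moves([
  {"slide": [-0.0005,0,0.002],"delta_rot": [0,0,0]},
  {"slide": [0,0,0],"delta_rot": [0,0,0]},
  {"slide": [0,0,0],"delta_rot": [0,0,0]},
])

```text
time_s: 9.58
eef_pos: [0.4681, -0.031, 0.0633]
eef_rot: [-0.113, 2.965, 0.011]
contact_force: [-0.9, 0.7, 3.0]
finger_gap: 0.0003
```

apply_moves([
  {"slide": [0.001,0,-0.01],"delta_rot": [0,0,0]},
  {"slide": [0.01,0,-0.04],"delta_rot": [0,0,0]},
  {"slide": [0,0,-0.08],"delta_rot": [0,0,0]},
  {"slide": [0,0,-0.1],"delta_rot": [0,0,0]},
  {"slide": [0,0,-0.1],"delta_rot": [0,0,0]},
  {"slide": [0,0,-0.1],"delta_rot": [0,0,0]},
  {"slide": [0,0,-0.1],"delta_rot": [0,0,0]},
  {"slide": [0,0,-0.1],"delta_rot": [0,0,0]},
  {"slide": [0,0,-0.1],"delta_rot": [0,0,0]},
  {"slide": [0,0,-0.08],"delta_rot": [0,0,0]},
  {"slide": [0,0,-0.04],"delta_rot": [0,0,0]},
  {"slide": [0,0,0],"delta_rot": [0,0,0]},
], grip=0.6)

```text
time_s: 10.58
eef_pos: [0.4279, -0.0372, 0.2588]
eef_rot: [-0.108, 2.977, -0.006]
contact_force: [-0.3, -0.3, 0.1]
finger_gap: 0.0513
```

```bash
cat > r.py <<'E'
from h import *
import sys
np.set_printoptions(precision=4,suppress=True)
a=[float(x) for x in sys.argv[1:]]  # x y z yaw tilt (deg)
plan(a[:3],Rt(np.radians(a[3]),np.radians(a[4]))); print(get_obs()["qpos"].round(3))
E
python3 r.py .5527 -.311 .31 23 0
```

```text
t 10.58 pos [ 0.4279 -0.0372  0.2588] F [-0.35 -0.33  0.07] gap 0.0513
 rot total units [-0.0245  0.1061 -0.2188] deg [ -2.1   9.1 -18.8] rows>= 2.9335085313669245
 slide units: before-rot [-0.4454 -1.1302 -0.1229]  after-rot [-0.0317 -1.2033 -0.2048] world d [ 0.1248 -0.2738  0.0512]
[ 1.561 -0.119 -1.419  2.155 -0.188  0.851  1.89 ]
```

apply_moves([
  {"slide": [0,0,-0.04],"delta_rot": [-0.005,0.021,-0.044]},
  {"slide": [0,0,-0.04],"delta_rot": [-0.005,0.021,-0.044]},
  {"slide": [0,0,-0.04],"delta_rot": [-0.005,0.021,-0.044]},
  {"slide": [0,0,-0.04],"delta_rot": [-0.005,0.021,-0.044]},
  {"slide": [0,0,-0.04],"delta_rot": [-0.005,0.021,-0.043]},
  {"slide": [0,-0.05,0],"delta_rot": [0,0,0]},
  {"slide": [0,-0.08,0],"delta_rot": [0,0,0]},
  {"slide": [0,-0.08,0],"delta_rot": [0,0,0]},
  {"slide": [0,-0.08,0],"delta_rot": [0,0,0]},
  {"slide": [0,-0.08,0],"delta_rot": [0,0,0]},
  {"slide": [0,-0.08,0],"delta_rot": [0,0,0]},
  {"slide": [0,-0.08,0],"delta_rot": [0,0,0]},
])

```text
time_s: 11.58
eef_pos: [0.4746, -0.16, 0.3037]
eef_rot: [-0.628, 3.078, 0.017]
contact_force: [0.1, 0.7, 0.5]
finger_gap: 0.0513
```

```bash
python3 r.py .5527 -.311 .31 23 0
```

```text
t 11.58 pos [ 0.4746 -0.16    0.3037] F [0.08 0.73 0.53] gap 0.0513
 rot total units [0.0069 0.0015 0.0007] deg [0.6 0.1 0.1] rows>= 0.08480043487317922
 slide units: before-rot [-0.0511 -0.678  -0.0319]  after-rot [-0.0517 -0.6782 -0.025 ] world d [ 0.0781 -0.151   0.0063]
[ 1.298  0.376 -1.25   1.828  0.369  1.216  1.908]
```

apply_moves([
  {"slide": [-0.006,-0.075,0],"delta_rot": [0.007,0,0]},
  {"slide": [-0.006,-0.075,0],"delta_rot": [0,0,0]},
  {"slide": [-0.006,-0.075,0],"delta_rot": [0,0,0]},
  {"slide": [-0.006,-0.075,0],"delta_rot": [0,0,0]},
  {"slide": [-0.006,-0.075,0],"delta_rot": [0,0,0]},
  {"slide": [-0.006,-0.075,0],"delta_rot": [0,0,0]},
  {"slide": [-0.006,-0.075,0],"delta_rot": [0,0,0]},
  {"slide": [-0.006,-0.075,0],"delta_rot": [0,0,0]},
  {"slide": [0,-0.05,0],"delta_rot": [0,0,0]},
  {"slide": [0,-0.02,0],"delta_rot": [0,0,0]},
  {"slide": [0,0,0],"delta_rot": [0,0,0]},
])

```text
time_s: 12.5
eef_pos: [0.551, -0.3092, 0.3031]
eef_rot: [-0.625, 3.077, 0.002]
contact_force: [0.4, -0.3, -0.0]
finger_gap: 0.0507
```

```bash
python3 r.py .5527 -.311 .215 23 0
```

```text
t 12.5 pos [ 0.551  -0.3092  0.3031] F [ 0.38 -0.29 -0.  ] gap 0.0507
 rot total units [ 0.0006  0.0014 -0.0004] deg [ 0.1  0.1 -0. ] rows>= 0.019294423026741465
 slide units: before-rot [-0.0025 -0.0095  0.3524]  after-rot [-0.0033 -0.0092  0.3524] world d [ 0.0017 -0.0018 -0.0881]
[ 1.189  0.612 -1.085  1.52   0.546  1.341  2.026]
```

apply_moves([
  {"slide": [-0.002,-0.005,0.05],"delta_rot": [0,0,0]},
  {"slide": [-0.001,-0.004,0.05],"delta_rot": [0,0,0]},
  {"slide": [0,0,0.05],"delta_rot": [0,0,0]},
  {"slide": [0,0,0.05],"delta_rot": [0,0,0]},
  {"slide": [0,0,0.05],"delta_rot": [0,0,0]},
  {"slide": [0,0,0.05],"delta_rot": [0,0,0]},
  {"slide": [0,0,0.05],"delta_rot": [0,0,0]},
  {"slide": [0,0,0],"delta_rot": [0,0,0]},
])

```text
time_s: 13.17
eef_pos: [0.551, -0.3096, 0.215]
eef_rot: [0.629, -3.078, -0.003]
contact_force: [-0.8, -0.3, -0.6]
finger_gap: 0.0515
```

```bash
python3 r.py .5527 -.311 .215 23 0
python3 - <<'E'
from h import *
f=grab_frame("side"); g=grab_frame("top")
a=f["pixels"][...,::-1][210:290,265:330]; b=g["pixels"][...,::-1][170:240,350:420]
m=np.zeros((500,800,3),np.uint8); m[:480,:390]=cv2.resize(a,(390,480),interpolation=cv2.INTER_CUBIC); m[:400,400:]=cv2.resize(b,(400,400),interpolation=cv2.INTER_CUBIC)
cv2.imwrite("pics/grip.png",m)
E
```

```text
t 13.17 pos [ 0.551  -0.3096  0.215 ] F [-0.8  -0.28 -0.65] gap 0.0515
 rot total units [0.0014 0.0002 0.0013] deg [0.1 0.  0.1] rows>= 0.02270686429654146
 slide units: before-rot [-0.0042 -0.0079  0.0001]  after-rot [-0.0042 -0.0079  0.0001] world d [ 0.0017 -0.0014 -0.    ]
[ 1.159  0.688 -1.026  1.614  0.62   1.201  1.975]
```

View pics/grip.png

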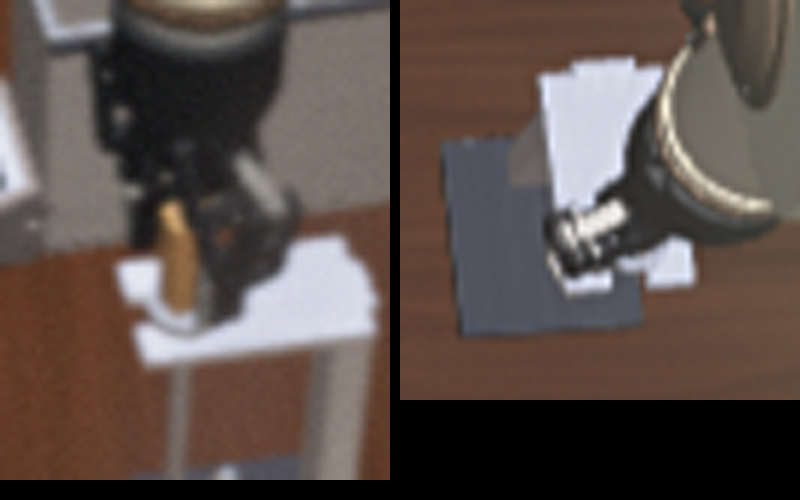

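apply_moves([
  {"slide": [0,0,0],"delta_rot": [0,0,0]},
  {"slide": [0,0,0],"delta_rot": [0,0,0]},
  {"slide": [0,0,0],"delta_rot": [0,0,0]},
  {"slide": [0,0,0],"delta_rot": [0,0,0]},
  {"slide": [0,0,0],"delta_rot": [0,0,0]},
  {"slide": [0,0,0],"delta_rot": [0,0,0]},
  {"slide": [0,0,0],"delta_rot": [0,0,0]},
  {"slide": [0,0,0],"delta_rot": [0,0,0]},
], grip=0, force=80)

```text
time_s: 13.93
eef_pos: [0.5533, -0.3101, 0.2194]
eef_rot: [-0.628, 3.073, -0.002]
contact_force: [-0.6, -0.3, 6.4]
finger_gap: 0.0168
```

```bash
python3 r.py .551 -.3096 .215 23 0; python3 -c "
from h import *
o=get_obs();print(o['eef_pos'],o['eef_rot'],o['moment'])"
```

```text
t 13.93 pos [ 0.5533 -0.3101  0.2194] F [-0.62 -0.32  6.42] gap 0.0168
 rot total units [-0.0016  0.0029  0.0011] deg [-0.1  0.2  0.1] rows>= 0.041531684035288154
 slide units: before-rot [0.0077 0.0055 0.0175]  after-rot [0.0076 0.0054 0.0176] world d [-0.0023  0.0005 -0.0044]
[ 1.16   0.685 -1.029  1.609  0.619  1.202  1.976]
[ 0.55328989 -0.31010437  0.21938982] [-6.27859434e-01  3.07342760e+00 -2.43411590e-03] [0.09514572 0.13362874 0.04792115]
```

apply_moves([
  {"slide": [0,0,-0.02],"delta_rot": [0,0,0]},
  {"slide": [0,0,-0.03],"delta_rot": [0,0,0]},
  {"slide": [0,0,-0.02],"delta_rot": [0,0,0]},
  {"slide": [0,0,0],"delta_rot": [0,0,0]},
  {"slide": [0,0,0],"delta_rot": [0,0,0]},
])

```text
time_s: 14.35
eef_pos: [0.5528, -0.3099, 0.2362]
eef_rot: [-0.628, 3.074, -0.001]
contact_force: [-0.9, -0.1, -0.3]
finger_gap: 0.0174
```

```bash
python3 r.py .4533 -.312 .2369 23 0; python3 -c "
from h import *
o=get_obs();print(o['moment'])"
```

```text
t 14.35 pos [ 0.5528 -0.3099  0.2362] F [-0.93 -0.06 -0.29] gap 0.0174
 rot total units [-0.0011  0.0024  0.0012] deg [-0.1  0.2  0.1] rows>= 0.034694434194972146
 slide units: before-rot [ 0.3693  0.1485 -0.0043]  after-rot [ 0.3695  0.1478 -0.0027] world d [-0.0995 -0.0021  0.0007]
[ 1.167  0.669 -1.041  1.593  0.603  1.23   1.987]
[0.02506368 0.04272406 0.04018611]
```

apply_moves([
  {"slide": [0.04,0.016,0],"delta_rot": [0,0,0]},
  {"slide": [0.062,0.025,0],"delta_rot": [0,0,0]},
  {"slide": [0.062,0.025,0],"delta_rot": [0,0,0]},
  {"slide": [0.062,0.025,0],"delta_rot": [0,0,0]},
  {"slide": [0.062,0.025,0],"delta_rot": [0,0,0]},
  {"slide": [0.062,0.025,0],"delta_rot": [0,0,0]},
  {"slide": [0.02,0.008,0],"delta_rot": [0,0,0]},
  {"slide": [0,0,0],"delta_rot": [0,0,0]},
])

```text
time_s: 15.02
eef_pos: [0.4508, -0.3126, 0.2351]
eef_rot: [-0.626, 3.077, -0.001]
contact_force: [0.6, -0.5, -1.7]
finger_gap: 0.0175
```

```bash
python3 - <<'E'
from h import *
f=grab_frame("side"); g=grab_frame("top")
a=f["pixels"][...,::-1][200:320,240:340]; b=g["pixels"][...,::-1][180:280,340:420]
m=np.zeros((480,800,3),np.uint8); m[:480,:400]=cv2.resize(a,(400,480),interpolation=cv2.INTER_CUBIC); m[:480,416:]=cv2.resize(b,(384,480),interpolation=cv2.INTER_CUBIC)
cv2.imwrite("pics/out.png",m)
E
python3 r.py .50 -.20 .39 4.4 30
```

```text
t 15.12 pos [ 0.4531 -0.3122  0.2357] F [ 0.65 -0.82 -2.15] gap 0.0171
 rot total units [ 0.0562 -0.3433  0.2124] deg [  4.8 -29.5  18.3] rows>= 4.891098675876805
 slide units: before-rot [-0.3508  0.3383 -0.6166]  after-rot [-0.5005  0.4331 -0.4239] world d [0.0469 0.1122 0.1543]
[ 1.403  0.539 -1.125  1.803  0.533  1.141  2.075]
```

View pics/out.png

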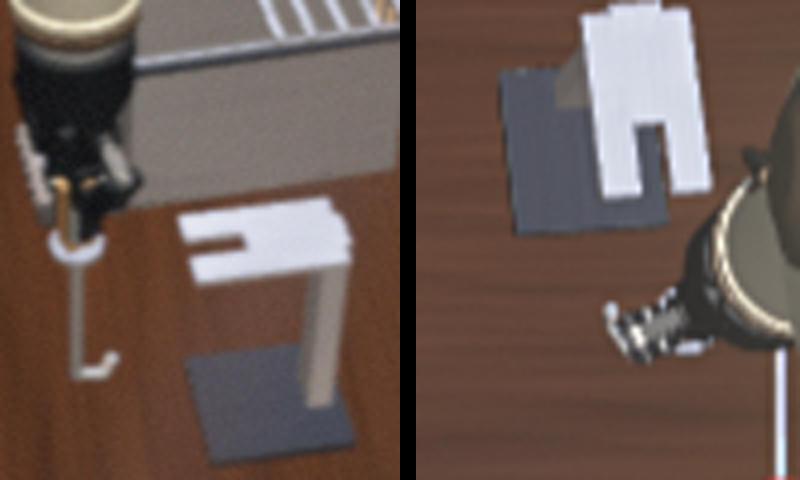

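apply_moves([
  {"slide": [0,0,-0.04],"delta_rot": [0,0,0]},
  {"slide": [0,0,-0.075],"delta_rot": [0,0,0]},
  {"slide": [0,0,-0.075],"delta_rot": [0,0,0]},
  {"slide": [0,0,-0.075],"delta_rot": [0,0,0]},
  {"slide": [0,0,-0.075],"delta_rot": [0,0,0]},
  {"slide": [0,0,-0.075],"delta_rot": [0,0,0]},
  {"slide": [0,0,-0.075],"delta_rot": [0,0,0]},
  {"slide": [0,0,-0.075],"delta_rot": [0,0,0]},
  {"slide": [0,0,-0.06],"delta_rot": [0,0,0]},
  {"slide": [0,0,0],"delta_rot": [0,0,0]},
])

```text
time_s: 15.95
eef_pos: [0.4551, -0.3115, 0.3957]
eef_rot: [-0.63, 3.069, -0.006]
contact_force: [0.6, 0.6, -1.4]
finger_gap: 0.0171
```

apply_moves([
  {"slide": [0,0,0],"delta_rot": [0.007,-0.043,0.0265]},
  {"slide": [0,0,0],"delta_rot": [0.007,-0.043,0.0265]},
  {"slide": [0,0,0],"delta_rot": [0.007,-0.043,0.0265]},
  {"slide": [0,0,0],"delta_rot": [0.007,-0.043,0.0265]},
  {"slide": [0,0,0],"delta_rot": [0.007,-0.043,0.0265]},
  {"slide": [0,0,0],"delta_rot": [0.007,-0.043,0.0265]},
  {"slide": [0,0,0],"delta_rot": [0.007,-0.043,0.0265]},
  {"slide": [0,0,0],"delta_rot": [0.007,-0.043,0.0265]},
  {"slide": [0,0,0],"delta_rot": [0,0,0]},
])

```text
time_s: 16.7
eef_pos: [0.4521, -0.3161, 0.3884]
eef_rot: [-0.083, 2.62, 0.033]
contact_force: [-1.3, -0.8, -2.2]
finger_gap: 0.0172
```

```bash
cat > s.py <<'E'
# s.py s zs [tilt]: plan so that hook seat is at tank (s,0,zs)
from h import *
import sys
np.set_printoptions(precision=4,suppress=True)
P,off=pickle.load(open("P.pkl","rb")); p=P["tank"];Q=R.from_euler("z",p[2]).as_matrix()
s,zs=map(float,sys.argv[1:3]); tl=np.radians(float(sys.argv[3]) if len(sys.argv)>3 else 30)
G=Rt(p[2],tl); seat_in_tool=np.array([-.0113,0,.1709])
plan(np.r_[p[:2],0]+Q@np.array([s,0,zs])-G@seat_in_tool,G)
o=get_obs(); w=o["eef_pos"]+rotm(o["eef_rot"])@seat_in_tool-np.r_[p[:2],0]
print("q",o["qpos"].round(3),"seat now (tank)",(Q.T@w).round(4))
E
python3 s.py -.03 .21
```

```text
t 16.7 pos [ 0.4521 -0.3161  0.3884] F [-1.27 -0.81 -2.2 ] gap 0.0172
 rot total units [ 0.0004 -0.0022 -0.0095] deg [ 0.  -0.2 -0.8] rows>= 0.11760110320709223
 slide units: before-rot [-0.1806  1.0632  0.2788]  after-rot [-0.1949  1.0606  0.2788] world d [ 0.0564  0.2703 -0.036 ]
q [ 2.275  0.116 -1.533  1.914 -0.342  0.894  2.569] seat now (tank) [-0.1075 -0.2652  0.2457]
```

apply_moves([
  {"slide": [-0.01,0.04,0],"delta_rot": [0,0,-0.005]},
  {"slide": [-0.015,0.08,0],"delta_rot": [0,0,-0.0045]},
  {"slide": [-0.015,0.08,0],"delta_rot": [0,0,0]},
  {"slide": [-0.015,0.08,0],"delta_rot": [0,0,0]},
  {"slide": [-0.015,0.08,0],"delta_rot": [0,0,0]},
  {"slide": [-0.015,0.08,0],"delta_rot": [0,0,0]},
  {"slide": [-0.015,0.08,0],"delta_rot": [0,0,0]},
  {"slide": [-0.015,0.08,0],"delta_rot": [0,0,0]},
  {"slide": [-0.015,0.08,0],"delta_rot": [0,0,0]},
  {"slide": [-0.015,0.08,0],"delta_rot": [0,0,0]},
])

```text
time_s: 17.53
eef_pos: [0.4932, -0.169, 0.3909]
eef_rot: [-0.14, 2.648, 0.06]
contact_force: [0.5, 0.5, -1.1]
finger_gap: 0.0172
```

```bash
python3 s.py -.03 .21
```

```text
t 17.53 pos [ 0.4932 -0.169   0.3909] F [ 0.46  0.55 -1.07] gap 0.0172
 rot total units [ 0.0208 -0.0218  0.0135] deg [ 1.8 -1.9  1.2] rows>= 0.39635266343407816
 slide units: before-rot [-0.0245  0.4804  0.1974]  after-rot [-0.0085  0.4867  0.1829] world d [ 0.0152  0.1232 -0.0385]
q [ 1.639 -0.194 -1.023  2.    -0.614  0.947  2.562] seat now (tank) [-0.0595 -0.1162  0.2455]
```

apply_moves([
  {"slide": [0,0.03,0],"delta_rot": [0.007,-0.007,0.0045]},
  {"slide": [0,0.06,0.01],"delta_rot": [0.007,-0.007,0.0045]},
  {"slide": [0,0.06,0.01],"delta_rot": [0.007,-0.007,0.0045]},
  {"slide": [0,0.06,0.01],"delta_rot": [0,0,0]},
  {"slide": [0,0.06,0.01],"delta_rot": [0,0,0]},
  {"slide": [0,0.06,0.01],"delta_rot": [0,0,0]},
  {"slide": [0,0.06,0.01],"delta_rot": [0,0,0]},
  {"slide": [0,0.06,0.01],"delta_rot": [0,0,0]},
  {"slide": [0,0.03,0.01],"delta_rot": [0,0,0]},
  {"slide": [0,0,0],"delta_rot": [0,0,0]},
])

```text
time_s: 18.37
eef_pos: [0.4937, -0.0474, 0.3732]
eef_rot: [-0.104, 2.619, 0.027]
contact_force: [-0.3, 0.5, -1.0]
finger_gap: 0.0172
```

```bash
python3 s.py -.03 .21
```

```text
t 18.37 pos [ 0.4937 -0.0474  0.3732] F [-0.33  0.46 -1.05] gap 0.0172
 rot total units [ 0.0003 -0.0018  0.0013] deg [ 0.  -0.2  0.1] rows>= 0.02725489175978656
 slide units: before-rot [-0.0101  0.002   0.1017]  after-rot [-0.0098  0.0021  0.1018] world d [ 0.0148  0.0017 -0.0208]
q [ 1.112 -0.3   -0.801  2.137 -0.565  0.786  2.248] seat now (tank) [-0.0452 -0.0004  0.2305]
```

```bash
cat > v.py <<'E'
from h import *
import sys
np.set_printoptions(precision=1,suppress=True)
P,off=pickle.load(open("P.pkl","rb")); o=get_obs(); A=rotm(o["eef_rot"]); m=np.zeros((500,800,3),np.uint8)
for i,(c,of,(x,y,w,h)) in enumerate((("side",off[:3],(225,130,100,125)),("top",off[3:],(255,150,80,100)))):
    f=grab_frame(c); n=place_of(c,"hook_seat"); f["eye"]=f["eye"]+of
    im=cv2.resize(f["pixels"][...,::-1][y:y+h,x:x+w],(395,500 if i==0 else 494),interpolation=cv2.INTER_CUBIC); k=395/w
    for r in((0,0,.1),(0,0,.1644),(-.0225,0,.1774),(-.0295,0,.1653)):
        u=proj(f,o["eef_pos"]+A@np.array(r)); cv2.circle(im,tuple(int(v) for v in ((u-[x,y]+.5)*k)),3,(0,255,0),1)
    print(c,"seat pred",proj(f,o["eef_pos"]+A@np.array([-.0113,0,.1709])),[(q["point"],q["score"]) for q in n[:2]])
    m[:im.shape[0],i*400:i*400+395]=im
cv2.imwrite(sys.argv[1],m)
E
python3 v.py pics/hk.png
```

```text
side seat pred [292.  186.7] [([291.6, 184.8], 0.52)]
top seat pred [290.6 197.2] [([291.0, 194.8], 0.64), ([283.4, 190.9], 0.54)]
```

View pics/hk.png

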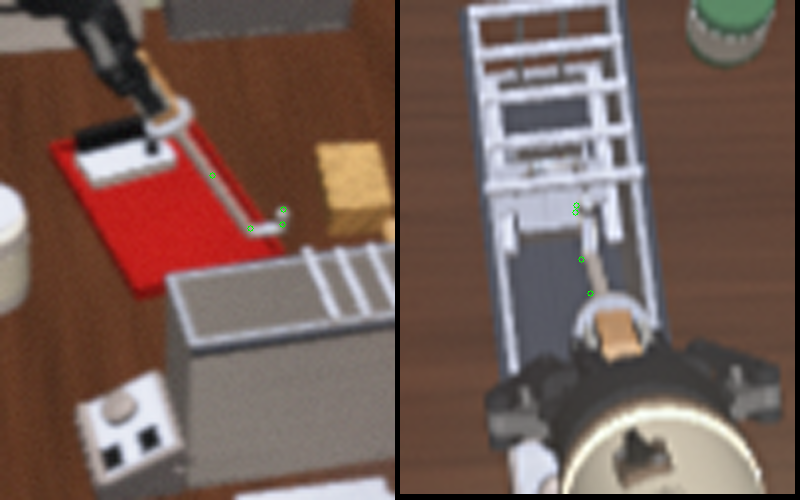

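```bash
python3 s.py -.027 .18 | sed -n 3,4p
python3 - <<'E'
from h import *
np.set_printoptions(precision=1,suppress=True)
P,off=pickle.load(open("P.pkl","rb")); p=P["tank"]; Q=R.from_euler("z",p[2]).as_matrix(); f=grab_frame("top"); f["eye"]=f["eye"]+off[3:]
for X in [(-.1,0,.16),(-.045,0,.2305),(0,0,.168),(0,.043,.164),(0,-.043,.164),(0,.033,.046),(0,-.033,.046),(-.11,.043,.16),(-.11,-.043,.16)]:
    u=proj(f,np.r_[p[:2],0]+Q@np.array(X)); print(X,u,(u-[255,150]+.5)*4.94+[400,0])
o=get_obs(); print("tcp",(proj(f,o["eef_pos"])-[255,150]+.5)*4.94+[400,0])
E
```

```text
slide units: before-rot [0.0395 0.0236 0.215 ]  after-rot [0.0393 0.0231 0.2151] world d [ 0.0179  0.0072 -0.0515]
q [ 1.121 -0.3   -0.799  2.137 -0.568  0.785  2.249] seat now (tank) [-0.0454 -0.0066  0.2315]
(-0.1, 0, 0.16) [292.1 222.8] [585.6 362.1]
(-0.045, 0, 0.2305) [290.5 197.1] [577.7 235.4]
(0, 0, 0.168) [288.2 187.3] [566.3 187. ]
(0, 0.043, 0.164) [272.9 189.3] [490.7 196.6]
(0, -0.043, 0.164) [303.4 186.2] [641.4 181.2]
(0, 0.033, 0.046) [276.6 199.5] [509.3 246.8]
(0, -0.033, 0.046) [298.2 197.3] [615.7 235.9]
(-0.11, 0.043, 0.16) [277.  227.9] [511.  387.5]
(-0.11, -0.043, 0.16) [307.9 224.7] [664.  371.6]
tcp [621.3 353.4]
```

apply_moves([
  {"slide": [0.008,0.005,0.04],"delta_rot": [0,0,0]},
  {"slide": [0.01,0.006,0.055],"delta_rot": [0,0,0]},
  {"slide": [0.011,0.006,0.06],"delta_rot": [0,0,0]},
  {"slide": [0.01,0.006,0.06],"delta_rot": [0,0,0]},
  {"slide": [0,0,0],"delta_rot": [0,0,0]},
  {"slide": [0,0,0],"delta_rot": [0,0,0]},
  {"slide": [0,0,0],"delta_rot": [0,0,0]},
  {"slide": [0,0,0],"delta_rot": [0,0,0]},
])

```text
time_s: 19.28
eef_pos: [0.5117, -0.0472, 0.3233]
eef_rot: [-0.082, 2.615, 0.023]
contact_force: [0.1, -0.9, -1.4]
finger_gap: 0.0173
```

```bash
python3 s.py -.027 .18; python3 s.py 0 .058|sed -n 2,3p
```

```text
t 19.28 pos [ 0.5117 -0.0472  0.3233] F [ 0.1  -0.92 -1.43] gap 0.0173
 rot total units [-0.0045  0.001  -0.0084] deg [-0.4  0.1 -0.7] rows>= 0.11529075578787483
 slide units: before-rot [0.0024 0.0067 0.003 ]  after-rot [0.0023 0.0067 0.0031] world d [-0.0002  0.0017 -0.001 ]
q [ 1.158 -0.192 -0.934  2.185 -0.506  0.61   2.177] seat now (tank) [-0.0267 -0.003   0.1811]
 rot total units [-0.0045  0.001  -0.0084] deg [-0.4  0.1 -0.7] rows>= 0.11529075578787483
 slide units: before-rot [0.1536 0.008  0.4794]  after-rot [0.1527 0.0067 0.4797] world d [ 0.0267  0.0038 -0.123 ]
```

apply_moves([
  {"slide": [0.02,0.003,0.034],"delta_rot": [-0.0045,0.001,-0.0084]},
  {"slide": [0.02,0.003,0.035],"delta_rot": [0,0,0]},
  {"slide": [0.02,0,0.035],"delta_rot": [0,0,0]},
  {"slide": [0.02,0,0.035],"delta_rot": [0,0,0]},
  {"slide": [0.02,0,0.034],"delta_rot": [0,0,0]},
  {"slide": [0,0,0],"delta_rot": [0,0,0]},
  {"slide": [0,0,0],"delta_rot": [0,0,0]},
])

```text
time_s: 19.87
eef_pos: [0.5111, -0.0451, 0.2726]
eef_rot: [-0.102, 2.618, 0.029]
contact_force: [0.3, 0.8, -1.7]
finger_gap: 0.0168
```

```bash
python3 s.py 0 .058
```

```text
t 19.87 pos [ 0.5111 -0.0451  0.2726] F [ 0.27  0.82 -1.71] gap 0.0168
 rot total units [ 0.0009 -0.0008  0.    ] deg [ 0.1 -0.1  0. ] rows>= 0.014647964019683168
 slide units: before-rot [ 0.0495 -0.0023  0.305 ]  after-rot [ 0.0499 -0.0019  0.305 ] world d [ 0.0273  0.0016 -0.0723]
q [ 1.181 -0.08  -1.024  2.25  -0.416  0.452  2.121] seat now (tank) [-0.0275  0.0007  0.1301]
```

apply_moves([
  {"slide": [0.005,0,0.03],"delta_rot": [0,0,0]},
  {"slide": [0.007,0,0.044],"delta_rot": [0,0,0]},
  {"slide": [0.007,-0.001,0.044],"delta_rot": [0,0,0]},
  {"slide": [0.007,-0.001,0.044],"delta_rot": [0,0,0]},
  {"slide": [0.007,0,0.044],"delta_rot": [0,0,0]},
  {"slide": [0.007,0,0.044],"delta_rot": [0,0,0]},
  {"slide": [0.006,0,0.035],"delta_rot": [0,0,0]},
  {"slide": [0.004,0,0.02],"delta_rot": [0,0,0]},
  {"slide": [0,0,0],"delta_rot": [0,0,0]},
  {"slide": [0,0,0],"delta_rot": [0,0,0]},
  {"slide": [0,0,0],"delta_rot": [0,0,0]},
])

```text
time_s: 20.78
eef_pos: [0.5389, -0.0434, 0.201]
eef_rot: [-0.102, 2.616, 0.027]
contact_force: [0.4, 0.6, -0.5]
finger_gap: 0.0174
```

```bash
python3 v.py pics/in.png; python3 s.py 0.045 .058
```

```text
side seat pred [303.1 225.4] []
top seat pred [287.4 197.1] [([285.3, 194.1], 0.69)]
t 20.98 pos [ 0.5385 -0.0436  0.2006] F [ 0.64 -0.85 -1.19] gap 0.0177
 rot total units [ 0.0002 -0.0002  0.0001] deg [ 0. -0.  0.] rows>= 0.003999451461666371
 slide units: before-rot [-0.155   0.0005  0.0906]  after-rot [-0.155   0.0006  0.0906] world d [ 0.0447  0.0036 -0.0002]
q [ 0.886  0.181 -0.856  2.277  0.266  0.233  1.479] seat now (tank) [ 0.0001 -0.0001  0.0582]
```

View pics/in.png

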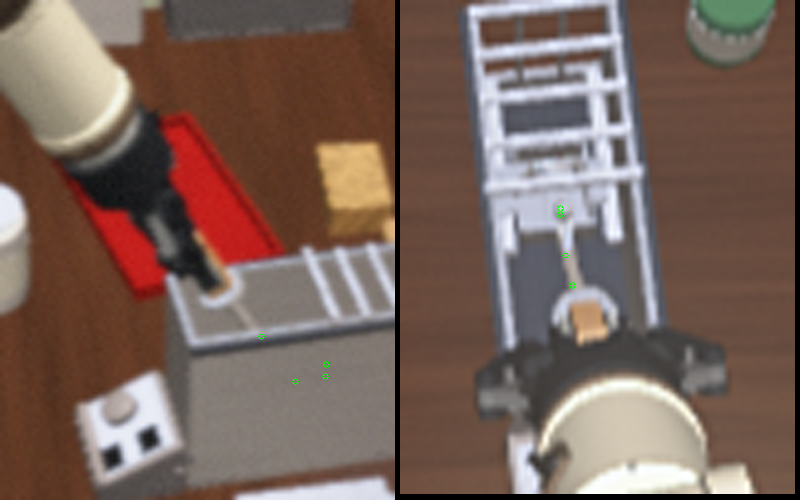

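apply_moves([
  {"slide": [-0.02,0,0.0117],"delta_rot": [0,0,0]},
  {"slide": [-0.025,0,0.0146],"delta_rot": [0,0,0]},
  {"slide": [-0.025,0,0.0146],"delta_rot": [0,0,0]},
  {"slide": [-0.025,0,0.0146],"delta_rot": [0,0,0]},
  {"slide": [-0.025,0,0.0146],"delta_rot": [0,0,0]},
  {"slide": [-0.02,0,0.0117],"delta_rot": [0,0,0]},
  {"slide": [-0.015,0,0.0088],"delta_rot": [0,0,0]},
  {"slide": [0,0,0],"delta_rot": [0,0,0]},
  {"slide": [0,0,0],"delta_rot": [0,0,0]},
  {"slide": [0,0,0],"delta_rot": [0,0,0]},
])

```text
time_s: 21.82
eef_pos: [0.5826, -0.0395, 0.1994]
eef_rot: [-0.102, 2.618, 0.029]
contact_force: [-0.1, 0.6, -1.4]
finger_gap: 0.0171
```

```bash
python3 s.py 0.045 .0805;python3 s.py 0.03 .095|sed -n 3p
```

```text
t 21.82 pos [ 0.5826 -0.0395  0.1994] F [-0.09  0.58 -1.41] gap 0.0171
 rot total units [ 0.001  -0.0012  0.0003] deg [ 0.1 -0.1  0. ] rows>= 0.01931228024432139
 slide units: before-rot [-0.0489 -0.0019 -0.08  ]  after-rot [-0.0491 -0.002  -0.0799] world d [ 0.0007 -0.0004  0.0234]
q [ 0.714  0.251 -0.718  2.188  0.389  0.259  1.353] seat now (tank) [0.0441 0.0008 0.0569]
 slide units: before-rot [-0.0258 -0.0017 -0.1602]  after-rot [-0.0261 -0.002  -0.1601] world d [-0.0143 -0.0016  0.0379]
```

apply_moves([
  {"slide": [-0.0125,0,-0.02],"delta_rot": [0,0,0]},
  {"slide": [-0.0125,0,-0.02],"delta_rot": [0,0,0]},
  {"slide": [-0.012,-0.001,-0.02],"delta_rot": [0,0,0]},
  {"slide": [-0.012,-0.001,-0.02],"delta_rot": [0,0,0]},
  {"slide": [0.006,0,-0.02],"delta_rot": [0,0,0]},
  {"slide": [0.006,0,-0.02],"delta_rot": [0,0,0]},
  {"slide": [0.006,0,-0.02],"delta_rot": [0,0,0]},
  {"slide": [0.005,0,-0.02],"delta_rot": [0,0,0]},
  {"slide": [0,0,0],"delta_rot": [0,0,0]},
  {"slide": [0,0,0],"delta_rot": [0,0,0]},
  {"slide": [0,0,0],"delta_rot": [0,0,0]},
])

```text
time_s: 22.73
eef_pos: [0.5686, -0.0417, 0.2375]
eef_rot: [-0.101, 2.618, 0.028]
contact_force: [0.4, -0.7, -3.7]
finger_gap: 0.0175
```

```bash
python3 v.py pics/lift.png; python3 s.py -.05 .10
```

```text
side seat pred [312.4 216.2] [([306.0, 199.1], 0.39)]
top seat pred [286.7 184.4] [([283.6, 177.5], 0.59), ([286.4, 184.8], 0.47)]
t 22.93 pos [ 0.5689 -0.0411  0.2375] F [ 0.6  -0.   -3.48] gap 0.0166
 rot total units [ 0.0012 -0.0008  0.0003] deg [ 0.1 -0.1  0. ] rows>= 0.01729767672510633
 slide units: before-rot [ 0.2697  0.0006 -0.1777]  after-rot [ 0.2695  0.0002 -0.178 ] world d [-0.0804 -0.0062  0.0048]
q [ 0.907  0.173 -0.895  2.179  0.202  0.34   1.531] seat now (tank) [0.0304 0.0003 0.095 ]
```

View pics/lift.png

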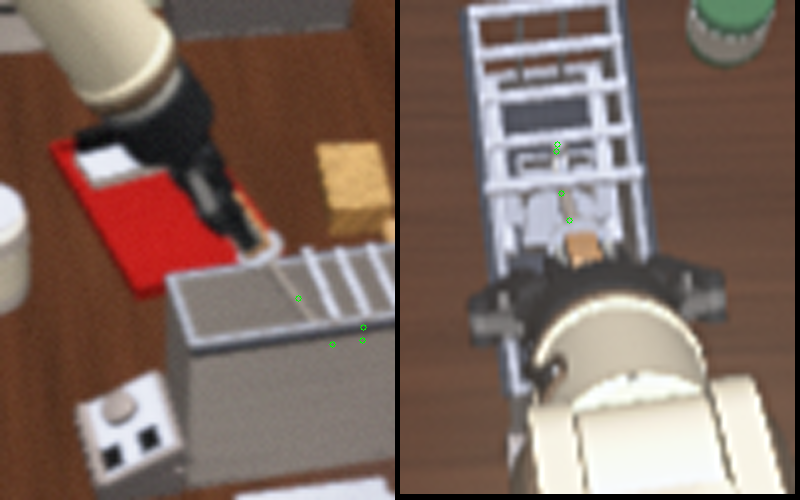

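apply_moves([
  {"slide": [0.01,0,-0.007],"delta_rot": [0,0,0]},
  {"slide": [0.02,0,-0.0135],"delta_rot": [0,0,0]},
  {"slide": [0.027,0,-0.018],"delta_rot": [0,0,0]},
  {"slide": [0.027,0,-0.018],"delta_rot": [0,0,0]},
  {"slide": [0.027,0,-0.018],"delta_rot": [0,0,0]},
  {"slide": [0.027,0,-0.018],"delta_rot": [0,0,0]},
  {"slide": [0.027,0,-0.018],"delta_rot": [0,0,0]},
  {"slide": [0.027,0,-0.018],"delta_rot": [0,0,0]},
  {"slide": [0.025,0,-0.016],"delta_rot": [0,0,0]},
  {"slide": [0.02,0,-0.0135],"delta_rot": [0,0,0]},
  {"slide": [0.01,0,-0.007],"delta_rot": [0,0,0]},
  {"slide": [0.005,0,-0.003],"delta_rot": [0,0,0]},
])

```text
time_s: 23.93
eef_pos: [0.4928, -0.0473, 0.2424]
eef_rot: [-0.103, 2.618, 0.027]
contact_force: [-0.0, -0.8, -3.5]
finger_gap: 0.0174
```

```bash
python3 s.py -.045 .10;python3 s.py -.045 .26|sed -n 3p
```

```text
t 23.93 pos [ 0.4928 -0.0473  0.2424] F [-0.04 -0.78 -3.49] gap 0.0174
 rot total units [ 0.0001 -0.0011  0.0007] deg [ 0.  -0.1  0.1] rows>= 0.015792056130533322
 slide units: before-rot [-0.0026  0.0014  0.0016]  after-rot [-0.0026  0.0014  0.0016] world d [ 0.0007  0.0004 -0.    ]
q [ 1.246 -0.058 -1.087  2.319 -0.459  0.372  2.184] seat now (tank) [-0.046  -0.0003  0.0999]
 slide units: before-rot [-0.3216  0.0012 -0.5532]  after-rot [-0.3226  0.0014 -0.5526] world d [0.0007 0.0004 0.16  ]
```

apply_moves([
  {"slide": [-0.008,0,-0.014],"delta_rot": [0,0,0]},
  {"slide": [-0.018,0.001,-0.031],"delta_rot": [0,0,0]},
  {"slide": [-0.024,0,-0.0415],"delta_rot": [0,0,0]},
  {"slide": [-0.024,0,-0.0415],"delta_rot": [0,0,0]},
  {"slide": [-0.024,0,-0.0415],"delta_rot": [0,0,0]},
  {"slide": [-0.024,0,-0.0415],"delta_rot": [0,0,0]},
  {"slide": [-0.024,0,-0.0415],"delta_rot": [0,0,0]},
  {"slide": [-0.024,0,-0.0415],"delta_rot": [0,0,0]},
  {"slide": [-0.018,0,-0.031],"delta_rot": [0,0,0]},
  {"slide": [-0.01,0,-0.017],"delta_rot": [0,0,0]},
  {"slide": [-0.004,0,-0.007],"delta_rot": [0,0,0]},
])

```text
time_s: 24.85
eef_pos: [0.4942, -0.0469, 0.3443]
eef_rot: [-0.103, 2.616, 0.028]
contact_force: [0.5, -0.5, -4.3]
finger_gap: 0.0173
```

```bash
python3 s.py -.042 .25
```

```text
t 24.85 pos [ 0.4942 -0.0469  0.3443] F [ 0.48 -0.48 -4.35] gap 0.0173
 rot total units [ 0.0006 -0.0001  0.0009] deg [ 0.  -0.   0.1] rows>= 0.013072948804794258
 slide units: before-rot [-0.1042  0.0002 -0.1619]  after-rot [-0.1043  0.0002 -0.1619] world d [0.0023 0.0002 0.0481]
q [ 1.155 -0.275 -0.864  2.183 -0.593  0.711  2.279] seat now (tank) [-0.0443  0.0001  0.2019]
```

apply_moves([
  {"slide": [-0.01,0,-0.016],"delta_rot": [0,0,0]},
  {"slide": [-0.018,0,-0.028],"delta_rot": [0,0,0]},
  {"slide": [-0.02,0,-0.031],"delta_rot": [0,0,0]},
  {"slide": [-0.02,0,-0.031],"delta_rot": [0,0,0]},
  {"slide": [-0.018,0,-0.028],"delta_rot": [0,0,0]},
  {"slide": [-0.012,0,-0.019],"delta_rot": [0,0,0]},
  {"slide": [-0.006,0,-0.009],"delta_rot": [0,0,0]},
  {"slide": [0,0,0],"delta_rot": [0,0,0]},
])

```text
time_s: 25.52
eef_pos: [0.4964, -0.0467, 0.3922]
eef_rot: [-0.103, 2.616, 0.029]
contact_force: [0.1, -0.4, -3.2]
finger_gap: 0.0175
```

```bash
python3 s.py -.042 .25
cat > d.py <<'E'
# d.py x y z yaw tilt : seat at world point
from h import *
import sys
np.set_printoptions(precision=4,suppress=True)
a=[float(v) for v in sys.argv[1:]]; G=Rt(np.radians(a[3]),np.radians(a[4])); st=np.array([-.0113,0,.1709])
plan(np.array(a[:3])-G@st,G); o=get_obs(); print("q",o["qpos"].round(3),"seat now",(o["eef_pos"]+rotm(o["eef_rot"])@st).round(4))
E
python3 d.py .5673 .2336 .25 4.4 30; python3 -c "
from h import *
f=grab_frame('side');g=grab_frame('top')
for c in('side','top'):
  for n in('basket','bail'): print(c,n,[(x['point'],round(x['score'],2)) for x in place_of(c,n)[:2]])
m=np.zeros((480,800,3),np.uint8);m[:,:395]=cv2.resize(f['pixels'][...,::-1][130:250,225:324],(395,480),interpolation=2);m[:,400:]=cv2.resize(g['pixels'][...,::-1][140:240,240:323],(400,480),interpolation=2)
cv2.imwrite('pics/up.png',m)"
```

```text
t 25.52 pos [ 0.4964 -0.0467  0.3922] F [ 0.13 -0.44 -3.18] gap 0.0175
 rot total units [ 0.001  -0.0001  0.0006] deg [ 0.1 -0.   0.1] rows>= 0.013590240159016205
 slide units: before-rot [-0.0006  0.0002 -0.0003]  after-rot [-0.0006  0.0002 -0.0003] world d [0.0001 0.0001 0.0001]
q [ 1.033 -0.295 -0.734  2.104 -0.518  0.814  2.197] seat now (tank) [-0.0421  0.0002  0.2498]
t 25.52 pos [ 0.4964 -0.0467  0.3922] F [ 0.13 -0.44 -3.18] gap 0.0175
 rot total units [ 0.0011 -0.0001  0.0009] deg [ 0.1 -0.   0.1] rows>= 0.016832071764521547
 slide units: before-rot [ 0.0088  1.0963 -0.0047]  after-rot [ 0.0103  1.0963 -0.0065] world d [-0.0241  0.273   0.0001]
q [ 1.033 -0.295 -0.734  2.104 -0.518  0.814  2.197] seat now [ 0.5913 -0.0391  0.2498]
side basket [([291.0, 198.0], 0.69), ([292.7, 303.7], 0.2)]
side bail []
top basket [([291.3, 205.7], 0.73), ([296.2, 213.2], 0.3)]
top bail [([292.0, 196.9], 0.56)]
```

apply_moves([
  {"slide": [0,0.006,0],"delta_rot": [0,0,0]},
  {"slide": [0,0.014,0],"delta_rot": [0,0,0]},
  {"slide": [0,0.024,0],"delta_rot": [0,0,0]},
  {"slide": [0,0.034,0],"delta_rot": [0,0,0]},
  {"slide": [0,0.044,0],"delta_rot": [0,0,0]},
  {"slide": [0.001,0.052,0],"delta_rot": [0,0,0]},
  {"slide": [0.001,0.056,-0.001],"delta_rot": [0,0,0]},
  {"slide": [0.001,0.056,-0.001],"delta_rot": [0,0,0]},
  {"slide": [0.001,0.056,-0.001],"delta_rot": [0,0,0]},
  {"slide": [0.001,0.056,-0.001],"delta_rot": [0,0,0]},
  {"slide": [0.001,0.056,-0.001],"delta_rot": [0,0,0]},
  {"slide": [0.001,0.056,-0.001],"delta_rot": [0,0,0]},
])

```text
time_s: 26.82
eef_pos: [0.4834, 0.0813, 0.3918]
eef_rot: [-0.102, 2.618, 0.03]
contact_force: [-0.3, 1.0, -3.6]
finger_gap: 0.0171
```

```bash
python3 d.py .5673 .2336 .25 4.4 30
```

```text
t 26.82 pos [0.4834 0.0813 0.3918] F [-0.27  1.04 -3.58] gap 0.0171
 rot total units [ 0.0016 -0.0009  0.0004] deg [ 0.1 -0.1  0. ] rows>= 0.023085554716895832
 slide units: before-rot [-0.0017  0.5818 -0.0002]  after-rot [-0.0013  0.5818 -0.0016] world d [-0.0111  0.145   0.0005]
q [ 0.521 -0.303 -0.636  2.125 -0.219  0.747  1.629] seat now [0.5781 0.089  0.2494]
```

apply_moves([
  {"slide": [0,0.056,0],"delta_rot": [0,0,0]},
  {"slide": [0,0.056,0],"delta_rot": [0,0,0]},
  {"slide": [0,0.056,0],"delta_rot": [0,0,0]},
  {"slide": [0,0.056,0],"delta_rot": [0,0,0]},
  {"slide": [0,0.056,0],"delta_rot": [0,0,0]},
  {"slide": [0,0.056,0],"delta_rot": [0,0,0]},
  {"slide": [0,0.054,0],"delta_rot": [0,0,0]},
  {"slide": [0,0.05,0],"delta_rot": [0,0,0]},
  {"slide": [0,0.045,0],"delta_rot": [0,0,0]},
  {"slide": [0,0.036,0],"delta_rot": [0,0,0]},
  {"slide": [0,0.026,0],"delta_rot": [0,0,0]},
  {"slide": [0,0.015,0],"delta_rot": [0,0,0]},
])

```text
time_s: 27.82
eef_pos: [0.4725, 0.2214, 0.3922]
eef_rot: [-0.103, 2.617, 0.03]
contact_force: [0.5, 0.0, -4.0]
finger_gap: 0.0171
```

apply_moves([
  {"slide": [0,0.01,0],"delta_rot": [0,0,0]},
  {"slide": [0,0.006,0],"delta_rot": [0,0,0]},
  {"slide": [0,0,0],"delta_rot": [0,0,0]},
  {"slide": [0,0,0],"delta_rot": [0,0,0]},
  {"slide": [0,0,0],"delta_rot": [0,0,0]},
])

```text
time_s: 28.23
eef_pos: [0.4725, 0.2236, 0.392]
eef_rot: [-0.101, 2.618, 0.028]
contact_force: [-0.3, -0.2, -3.7]
finger_gap: 0.017
```

```bash
python3 d.py .5673 .2336 .11 4.4 30; python3 -c "
from h import *
P,off=pickle.load(open('P.pkl','rb'))
f=grab_frame('side');g=grab_frame('top');f['eye']=f['eye']+off[:3];g['eye']=g['eye']+off[3:]
for n in('basket','bail'):
  a,b=place_of('side',n),place_of('top',n); print(n,a[:1],b[:1]); 
  if a and b: print(tri(f,a[0]['point'],g,b[0]['point']))"
```

```text
t 28.23 pos [0.4725 0.2236 0.392 ] F [-0.3  -0.17 -3.66] gap 0.017
 rot total units [ 0.0008 -0.0009  0.    ] deg [ 0.1 -0.1  0. ] rows>= 0.014422576654228567
 slide units: before-rot [0.2787 0.0103 0.4843]  after-rot [0.2794 0.0109 0.4839] world d [-0.0002  0.0027 -0.1397]
q [ 0.59  -0.28  -1.04   2.036 -0.056  0.763  1.186] seat now [0.5673 0.2311 0.2496]
basket [{'point': [272.4, 150.8], 'score': 0.52}] [{'point': [194.2, 215.8], 'score': 0.97}]
(array([0.5604885 , 0.22176367, 0.1873465 ]), np.float64(0.010945113585137277))
bail [{'point': [268.1, 135.1], 'score': 0.66}] [{'point': [185.0, 210.5], 'score': 0.97}]
(array([0.55379824, 0.23470282, 0.24702537]), np.float64(0.004447644572335948))
```

apply_moves([
  {"slide": [0.007,0,0.012],"delta_rot": [0,0,0]},
  {"slide": [0.018,0.002,0.033],"delta_rot": [0,0,0]},
  {"slide": [0.028,0.002,0.052],"delta_rot": [0,0,0]},
  {"slide": [0.033,0.002,0.06],"delta_rot": [0,0,0]},
  {"slide": [0.033,0.002,0.06],"delta_rot": [0,0,0]},
  {"slide": [0.033,0.002,0.06],"delta_rot": [0,0,0]},
  {"slide": [0.033,0.002,0.06],"delta_rot": [0,0,0]},
  {"slide": [0.033,0.002,0.06],"delta_rot": [0,0,0]},
  {"slide": [0.028,0.001,0.052],"delta_rot": [0,0,0]},
  {"slide": [0.022,0,0.04],"delta_rot": [0,0,0]},
  {"slide": [0.015,0,0.028],"delta_rot": [0,0,0]},
  {"slide": [0.01,0,0.018],"delta_rot": [0,0,0]},
])

```text
time_s: 29.53
eef_pos: [0.4601, 0.2178, 0.2535]
eef_rot: [-0.106, 2.612, 0.037]
contact_force: [-0.3, -0.4, -4.1]
finger_gap: 0.0174
```

apply_moves([
  {"slide": [0,0,0],"delta_rot": [0,0,0]},
  {"slide": [0,0,0],"delta_rot": [0,0,0]},
  {"slide": [0,0,0],"delta_rot": [0,0,0]},
])

```text
time_s: 29.78
eef_pos: [0.461, 0.2198, 0.255]
eef_rot: [-0.109, 2.611, 0.041]
contact_force: [0.4, 0.1, -4.0]
finger_gap: 0.0171
```

```bash
python3 d.py .571 .2346 .077 4.4 30; python3 -c "
from h import *
P,off=pickle.load(open('P.pkl','rb'))
f=grab_frame('side');g=grab_frame('top');f['eye']=f['eye']+off[:3];g['eye']=g['eye']+off[3:]
for n in('basket','bail','free_half'):
  a,b=place_of('side',n),place_of('top',n); print(n,a[:1],b[:1]); 
  if a and b: print(tri(f,a[0]['point'],g,b[0]['point']))
m=np.zeros((480,800,3),np.uint8);m[:,:395]=cv2.resize(f['pixels'][...,::-1][125:221,220:299],(395,480),interpolation=2);m[:,400:]=cv2.resize(g['pixels'][...,::-1][185:269,150:220],(400,480),interpolation=2)
cv2.imwrite('pics/tray.png',m)"
```

```text
t 29.78 pos [0.461  0.2198 0.255 ] F [ 0.36  0.08 -4.03] gap 0.0171
 rot total units [0.0076 0.0038 0.0023] deg [0.6 0.3 0.2] rows>= 0.10484341331550684
 slide units: before-rot [0.0181 0.0235 0.155 ]  after-rot [0.0173 0.0252 0.1548] world d [ 0.0151  0.0075 -0.0357]
q [ 1.068 -0.306 -1.535  2.254 -0.218  0.415  1.29 ] seat now [0.5566 0.2292 0.1132]
basket [{'point': [268.5, 180.4], 'score': 0.52}] [{'point': [375.9, 223.9], 'score': 0.61}]
(array([ 0.48155433, -0.22303822,  0.40386667]), np.float64(0.011249193595054507))
bail [{'point': [265.8, 165.9], 'score': 0.68}] [{'point': [197.5, 221.3], 'score': 0.84}]
(array([0.54776254, 0.22284148, 0.12522781]), np.float64(0.009626232106007458))
free_half [{'point': [273.9, 189.9], 'score': 0.63}] [{'point': [200.6, 223.8], 'score': 0.86}]
(array([ 5.74072456e-01,  2.34942995e-01, -7.15935069e-05]), np.float64(0.005456683467417653))
```

View pics/tray.png

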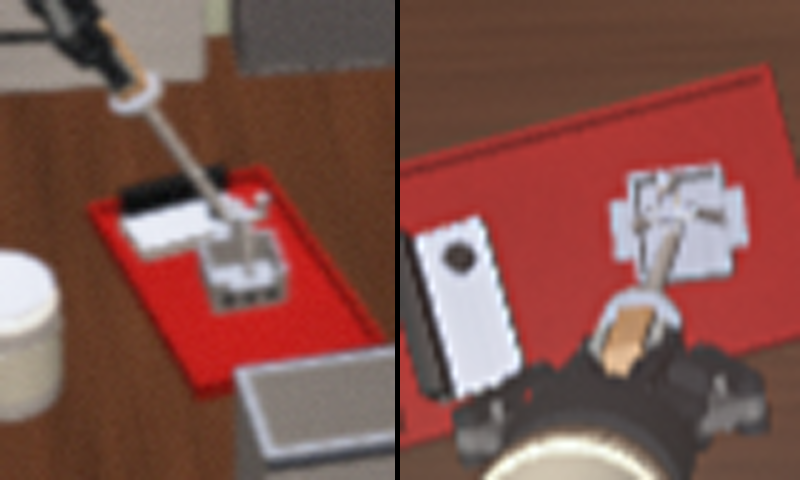

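```bash
cat > w.py <<'E'
# w.py x y z yaw tilt n : n rows interpolating seat point and orientation from now
from h import *
from scipy.spatial.transform import Slerp
import sys
a=[float(v) for v in sys.argv[1:]]; n=int(a[5]); st=np.array([-.0113,0,.1709])
o=get_obs(); A=rotm(o["eef_rot"]); G=Rt(*np.radians(a[3:5])); s0=o["eef_pos"]+A@st
S=Slerp([0,1],R.from_matrix([A,G])); k=[(1-np.cos(np.pi*i/n))/2 for i in range(n+1)]
pr=(o["eef_pos"],A); print("t",o["time_s"],"seat",s0.round(4),"F",o["contact_force"].round(1),"q",o["qpos"].round(2),"pos",o["eef_pos"].round(4))
for t in k[1:]:
    Rn=S(t).as_matrix(); pn=s0+(np.array(a[:3])-s0)*t-Rn@st
    print((pr[1].T@(pn-pr[0])/.25).round(3).tolist(),(R.from_matrix(pr[1].T@Rn).as_rotvec()/1.5).round(4).tolist()); pr=(pn,Rn)
E
python3 w.py .568 .2336 .110 4.4 10 9
```

```text
t 30.1833 seat [0.5563 0.2273 0.1126] F [-0.3  0.9 -2.8] q [ 1.07 -0.31 -1.53  2.25 -0.22  0.42  1.29] pos [0.4609 0.2183 0.2545]
[-0.008, 0.001, 0.001] [0.0002, 0.0071, 0.0001]
[-0.024, 0.002, 0.002] [0.0006, 0.0205, 0.0001]
[-0.037, 0.004, 0.003] [0.0009, 0.0313, 0.0002]
[-0.046, 0.005, 0.003] [0.0011, 0.0385, 0.0003]
[-0.049, 0.005, 0.003] [0.0011, 0.0409, 0.0003]
[-0.046, 0.005, 0.003] [0.0011, 0.0385, 0.0003]
[-0.038, 0.004, 0.002] [0.0009, 0.0313, 0.0002]
[-0.025, 0.002, 0.001] [0.0006, 0.0205, 0.0001]
[-0.009, 0.001, 0.0] [0.0002, 0.0071, 0.0001]
```

apply_moves([
  {"slide": [-0.008,0.001,0.001],"delta_rot": [0,0.007,0]},
  {"slide": [-0.024,0.002,0.002],"delta_rot": [0.0006,0.0205,0]},
  {"slide": [-0.037,0.004,0.003],"delta_rot": [0.0009,0.0313,0]},
  {"slide": [-0.046,0.005,0.003],"delta_rot": [0.001,0.0385,0]},
  {"slide": [-0.049,0.005,0.003],"delta_rot": [0.001,0.041,0]},
  {"slide": [-0.046,0.005,0.003],"delta_rot": [0.001,0.0385,0]},
  {"slide": [-0.038,0.004,0.002],"delta_rot": [0.001,0.0313,0]},
  {"slide": [-0.025,0.002,0.001],"delta_rot": [0.0006,0.0205,0]},
  {"slide": [-0.009,0.001,0],"delta_rot": [0,0.007,0]},
  {"slide": [0,0,0],"delta_rot": [0,0,0]},
  {"slide": [0,0,0],"delta_rot": [0,0,0]},
])

```text
time_s: 31.1
eef_pos: [0.4588, 0.1943, 0.3236]
eef_rot: [-0.124, 2.916, 0.053]
contact_force: [-0.8, -0.0, -3.6]
finger_gap: 0.0172
```

```bash
python3 w.py .565 .2336 .09 4.4 10 6; python3 -c "
from h import *
np.set_printoptions(precision=4,suppress=True)
P,off=pickle.load(open('P.pkl','rb'))
f=grab_frame('side');g=grab_frame('top');f['eye']=f['eye']+off[:3];g['eye']=g['eye']+off[3:]
for n in('basket','bail'):
  a,b=place_of('side',n),place_of('top',n)
  print(n,[(x['point'],x['score']) for x in a[:2]+b[:2]],tri(f,a[0]['point'],g,b[0]['point']) if a and b else 0)
for c,q in(('side',f),('top',g)):
  m=cut_out(c,'basket'); print(c,[(x['rect'],x['score']) for x in m[:1]], onz(q,[(m[0]['rect'][0]+m[0]['rect'][2])/2,(m[0]['rect'][1]+m[0]['rect'][3])/2],.05) if m else 0)
"
```

```text
t 31.1 seat [0.5072 0.2029 0.1595] F [-0.8 -0.  -3.6] q [ 1.3  -0.31 -1.53  1.98 -0.35  0.97  1.56] pos [0.4588 0.1943 0.3236]
[-0.014, 0.008, 0.022] [0.0012, 0.0022, 0.0003]
[-0.038, 0.021, 0.059] [0.0034, 0.006, 0.0007]
[-0.053, 0.029, 0.081] [0.0046, 0.0082, 0.001]
[-0.054, 0.03, 0.08] [0.0046, 0.0082, 0.001]
[-0.04, 0.022, 0.058] [0.0034, 0.006, 0.0007]
[-0.015, 0.008, 0.021] [0.0012, 0.0022, 0.0003]
basket [([204.7, 241.5], 0.43)] 0
bail [([253.9, 161.1], 0.81), ([236.5, 338.0], 0.47), ([375.1, 225.2], 0.44)] (array([ 0.4564, -0.2087,  0.4601]), np.float64(0.01093030755998503))
side [([247.4, 162.8, 266.4, 182.3], 0.87)] [0.5183 0.2856 0.05  ]
top [([266.9, 146.2, 311.9, 263.4], 0.2)] [ 0.612  -0.0414  0.05  ]
```

apply_moves([
  {"slide": [-0.015,0.005,0],"delta_rot": [0,0,0]},
  {"slide": [-0.035,0.01,0],"delta_rot": [0.002,0.004,0]},
  {"slide": [-0.05,0.015,0],"delta_rot": [0.004,0.006,0]},
  {"slide": [-0.05,0.02,0],"delta_rot": [0.004,0.006,0]},
  {"slide": [-0.05,0.02,0.01],"delta_rot": [0.004,0.006,0]},
  {"slide": [-0.05,0.02,0.01],"delta_rot": [0.004,0.006,0]},
  {"slide": [-0.05,0.015,0.01],"delta_rot": [0,0,0]},
  {"slide": [-0.03,0.01,0.005],"delta_rot": [0,0,0]},
  {"slide": [-0.015,0,0],"delta_rot": [0,0,0]},
  {"slide": [0,0,0],"delta_rot": [0,0,0]},
])

```text
time_s: 32.33
eef_pos: [0.4791, 0.2004, 0.3651]
eef_rot: [-0.123, 2.903, 0.047]
contact_force: [0.1, -0.8, -2.8]
finger_gap: 0.0169
```

```bash
python3 w.py .575 .2336 .09 4.4 10 8
```

```text
t 32.3333 seat [0.5297 0.2083 0.2016] F [ 0.1 -0.8 -2.8] q [ 1.32 -0.31 -1.53  1.88 -0.33  1.05  1.54] pos [0.4791 0.2004 0.3651]
[-0.005, 0.003, 0.018] [0.0006, 0.0016, 0.0001]
[-0.013, 0.01, 0.052] [0.0017, 0.0045, 0.0004]
[-0.02, 0.015, 0.077] [0.0025, 0.0067, 0.0006]
[-0.025, 0.018, 0.091] [0.003, 0.0079, 0.0007]
[-0.026, 0.019, 0.091] [0.003, 0.0079, 0.0007]
[-0.023, 0.016, 0.077] [0.0025, 0.0067, 0.0006]
[-0.016, 0.011, 0.051] [0.0017, 0.0045, 0.0004]
[-0.006, 0.004, 0.018] [0.0006, 0.0016, 0.0001]
```

apply_moves([
  {"slide": [-0.01,-0.01,-0.02],"delta_rot": [0,0,0]},
  {"slide": [-0.02,-0.025,-0.03],"delta_rot": [0,0,0]},
  {"slide": [-0.02,-0.04,-0.03],"delta_rot": [0,0,0]},
  {"slide": [-0.02,-0.05,-0.03],"delta_rot": [0,0,0]},
  {"slide": [-0.02,-0.05,-0.03],"delta_rot": [0,0,0]},
  {"slide": [-0.02,-0.05,-0.03],"delta_rot": [0,0,0]},
  {"slide": [-0.02,-0.05,-0.02],"delta_rot": [0,0,0]},
  {"slide": [-0.02,-0.05,-0.01],"delta_rot": [0,0,0]},
  {"slide": [-0.01,-0.04,0],"delta_rot": [0,0,0]},
  {"slide": [0,-0.03,0],"delta_rot": [0,0,0]},
  {"slide": [0,-0.015,0],"delta_rot": [0,0,0]},
  {"slide": [0,0,0],"delta_rot": [0,0,0]},
])

```text
time_s: 33.33
eef_pos: [0.515, 0.0978, 0.4205]
eef_rot: [-0.12, 2.904, 0.047]
contact_force: [0.6, 0.2, -2.7]
finger_gap: 0.0168
```

```bash
python3 w.py .60 .15 .25 4.4 10 8
```

```text
t 33.3333 seat [0.5654 0.1058 0.257 ] F [ 0.6  0.2 -2.7] q [ 1.44 -0.2  -1.48  1.78 -0.24  1.15  1.67] pos [0.515  0.0978 0.4205]
[-0.007, 0.007, 0.002] [0.0006, 0.0015, 0.0001]
[-0.02, 0.02, 0.007] [0.0017, 0.0044, 0.0003]
[-0.03, 0.029, 0.01] [0.0025, 0.0066, 0.0004]
[-0.035, 0.035, 0.012] [0.003, 0.0078, 0.0004]
[-0.035, 0.035, 0.011] [0.003, 0.0078, 0.0004]
[-0.03, 0.029, 0.009] [0.0025, 0.0066, 0.0004]
[-0.02, 0.02, 0.006] [0.0017, 0.0044, 0.0003]
[-0.007, 0.007, 0.002] [0.0006, 0.0015, 0.0001]
```

apply_moves([
  {"slide": [-0.02,0,0],"delta_rot": [0.002,0.004,0]},
  {"slide": [-0.04,0,0],"delta_rot": [0.003,0.006,0]},
  {"slide": [-0.055,0,0.005],"delta_rot": [0.003,0.008,0]},
  {"slide": [-0.06,0,0.01],"delta_rot": [0.003,0.008,0]},
  {"slide": [-0.06,0,0.01],"delta_rot": [0.003,0.008,0]},
  {"slide": [-0.06,0,0.01],"delta_rot": [0,0.008,0]},
  {"slide": [-0.05,0.005,0.01],"delta_rot": [0,0.006,0]},
  {"slide": [-0.04,0.015,0.01],"delta_rot": [0,0,0]},
  {"slide": [-0.02,0.02,0.01],"delta_rot": [0,0,0]},
  {"slide": [0,0.02,0],"delta_rot": [0,0,0]},
  {"slide": [0,0.01,0],"delta_rot": [0,0,0]},
])

```text
time_s: 34.25
eef_pos: [0.5332, 0.1114, 0.4452]
eef_rot: [-0.124, 2.903, 0.028]
contact_force: [0.8, -0.6, -3.3]
finger_gap: 0.0173
```

```bash
python3 w.py .60 .2336 .20 4.4 5 12
```

```text
t 34.25 seat [0.5839 0.1173 0.2818] F [ 0.8 -0.6 -3.3] q [ 1.58 -0.31 -1.54  1.7  -0.36  1.23  1.75] pos [0.5332 0.1114 0.4452]
[-0.002, 0.008, 0.006] [0.0001, 0.0017, 0.0001]
[-0.006, 0.023, 0.017] [0.0004, 0.005, 0.0003]
[-0.01, 0.037, 0.027] [0.0006, 0.0079, 0.0004]
[-0.014, 0.048, 0.035] [0.0007, 0.0103, 0.0005]
[-0.017, 0.056, 0.041] [0.0009, 0.012, 0.0006]
[-0.019, 0.06, 0.044] [0.0009, 0.0129, 0.0007]
[-0.019, 0.06, 0.043] [0.0009, 0.0129, 0.0007]
[-0.019, 0.056, 0.04] [0.0009, 0.012, 0.0006]
[-0.017, 0.048, 0.034] [0.0007, 0.0103, 0.0005]
[-0.013, 0.037, 0.026] [0.0006, 0.0079, 0.0004]
[-0.008, 0.023, 0.016] [0.0004, 0.005, 0.0003]
[-0.003, 0.008, 0.006] [0.0001, 0.0017, 0.0001]
```

apply_moves([
  {"slide": [0.01,-0.008,0.005],"delta_rot": [0,0,0]},
  {"slide": [0.025,-0.02,0.01],"delta_rot": [0,0,0]},
  {"slide": [0.035,-0.03,0.012],"delta_rot": [0,0,0]},
  {"slide": [0.045,-0.035,0.012],"delta_rot": [0,0,0]},
  {"slide": [0.045,-0.035,0.012],"delta_rot": [0,0,0]},
  {"slide": [0.045,-0.03,0.012],"delta_rot": [0,0,0]},
  {"slide": [0.035,-0.025,0.012],"delta_rot": [0,0,0]},
  {"slide": [0.025,-0.015,0.012],"delta_rot": [0,0,0]},
  {"slide": [0.01,0,0.012],"delta_rot": [0,0,0]},
  {"slide": [0,0,0],"delta_rot": [0,0,0]},
])

```text
time_s: 35.08
eef_pos: [0.4759, 0.0557, 0.4038]
eef_rot: [-0.121, 2.905, 0.029]
contact_force: [-0.4, 0.2, -4.3]
finger_gap: 0.0173
```

```bash
python3 w.py .50 .07 .11 4.4 10 12
```

```text
t 35.0833 seat [0.5263 0.0617 0.2403] F [-0.4  0.2 -4.3] q [ 1.26 -0.29 -1.17  1.9  -0.34  1.14  1.84] pos [0.4759 0.0557 0.4038]
[0.003, 0.001, 0.008] [0.0001, 0.0007, 0.0001]
[0.009, 0.002, 0.024] [0.0004, 0.002, 0.0002]
[0.014, 0.004, 0.038] [0.0006, 0.0032, 0.0003]
[0.018, 0.005, 0.05] [0.0008, 0.0042, 0.0004]
[0.021, 0.006, 0.058] [0.0009, 0.0049, 0.0004]
[0.022, 0.006, 0.063] [0.001, 0.0052, 0.0005]
[0.021, 0.006, 0.063] [0.001, 0.0052, 0.0005]
[0.019, 0.006, 0.059] [0.0009, 0.0049, 0.0004]
[0.016, 0.005, 0.051] [0.0008, 0.0042, 0.0004]
[0.012, 0.004, 0.039] [0.0006, 0.0032, 0.0003]
[0.008, 0.002, 0.025] [0.0004, 0.002, 0.0002]
[0.003, 0.001, 0.008] [0.0001, 0.0007, 0.0001]
```

apply_moves([
  {"slide": [0.003,0.001,0.008],"delta_rot": [0,0.001,0]},
  {"slide": [0.009,0.003,0.024],"delta_rot": [0,0.002,0]},
  {"slide": [0.014,0.005,0.038],"delta_rot": [0.001,0.003,0]},
  {"slide": [0.018,0.006,0.05],"delta_rot": [0.001,0.004,0]},
  {"slide": [0.021,0.007,0.058],"delta_rot": [0.001,0.005,0]},
  {"slide": [0.022,0.007,0.063],"delta_rot": [0.001,0.005,0]},
  {"slide": [0.021,0.007,0.063],"delta_rot": [0.001,0.005,0]},
  {"slide": [0.019,0.006,0.059],"delta_rot": [0.001,0.005,0]},
  {"slide": [0.016,0.005,0.051],"delta_rot": [0,0.004,0]},
  {"slide": [0.012,0.004,0.039],"delta_rot": [0,0.003,0]},
  {"slide": [0.008,0.002,0.025],"delta_rot": [0,0.002,0]},
  {"slide": [0.003,0.001,0.008],"delta_rot": [0,0,0]},
])

```text
time_s: 36.08
eef_pos: [0.4563, 0.0665, 0.2784]
eef_rot: [-0.118, 2.96, 0.009]
contact_force: [-0.7, -0.6, -2.6]
finger_gap: 0.0171
```

```bash
python3 w.py .565 .2336 .11 4.4 10 14
```

```text
t 36.0833 seat [0.4978 0.0697 0.1122] F [-0.7 -0.6 -2.6] q [ 1.56 -0.31 -1.54  2.08 -0.4   0.93  1.87] pos [0.4563 0.0665 0.2784]
[-0.004, 0.008, 0.001] [-0.0, 0.0, 0.0]
[-0.012, 0.023, 0.002] [-0.0, 0.0001, 0.0001]
[-0.019, 0.038, 0.004] [-0.0, 0.0002, 0.0001]
[-0.025, 0.05, 0.005] [-0.0, 0.0003, 0.0001]
[-0.03, 0.06, 0.006] [-0.0, 0.0003, 0.0002]
[-0.033, 0.067, 0.007] [-0.0, 0.0003, 0.0002]
[-0.035, 0.07, 0.007] [-0.0, 0.0004, 0.0002]
[-0.035, 0.07, 0.007] [-0.0, 0.0004, 0.0002]
[-0.033, 0.067, 0.007] [-0.0, 0.0003, 0.0002]
[-0.03, 0.06, 0.006] [-0.0, 0.0003, 0.0002]
[-0.025, 0.05, 0.005] [-0.0, 0.0003, 0.0001]
[-0.019, 0.038, 0.004] [-0.0, 0.0002, 0.0001]
[-0.012, 0.023, 0.002] [-0.0, 0.0001, 0.0001]
[-0.004, 0.008, 0.001] [-0.0, 0.0, 0.0]
```

```bash
cat > kin.py <<'E'
from h import *
from scipy.optimize import least_squares
D=[([-1.0228,.5009,-.427,1.5504,.2208,1.1383,-.2103],[.1826,.6238,.2453],[-.4458,-3.1098,0]),
([1.028,.235,-1.059,2.423,.745,.26,.974],[.4482,-.0296,.1382],[-.0973,2.7381,.009]),
([.825,.501,-.931,2.258,.826,.532,.925],[.461,-.0317,.0795],[-.112,2.965,.011]),
([.781,.529,-.885,2.25,.873,.514,.884],[.4668,-.0311,.0662],[-.113,2.965,.011]),
([1.561,-.119,-1.419,2.155,-.188,.851,1.89],[.4279,-.0372,.2588],[-.108,2.977,-.006]),
([1.298,.376,-1.25,1.828,.369,1.216,1.908],[.4746,-.16,.3037],[-.628,3.078,.017]),
([1.189,.612,-1.085,1.52,.546,1.341,2.026],[.551,-.3092,.3031],[-.625,3.077,.002]),
([1.159,.688,-1.026,1.614,.62,1.201,1.975],[.551,-.3096,.215],[.629,-3.078,-.003]),
([1.16,.685,-1.029,1.609,.619,1.202,1.976],[.5533,-.3101,.2194],[-.6279,3.0734,-.0024]),
([2.275,.116,-1.533,1.914,-.342,.894,2.569],[.4521,-.3161,.3884],[-.083,2.62,.033]),
([1.639,-.194,-1.023,2.0,-.614,.947,2.562],[.4932,-.169,.3909],[-.14,2.648,.06]),
([1.112,-.3,-.801,2.137,-.565,.786,2.248],[.4937,-.0474,.3732],[-.104,2.619,.027]),
([1.158,-.192,-.934,2.185,-.506,.61,2.177],[.5117,-.0472,.3233],[-.082,2.615,.023]),
([1.181,-.08,-1.024,2.25,-.416,.452,2.121],[.5111,-.0451,.2726],[-.102,2.618,.029]),
([.714,.251,-.718,2.188,.389,.259,1.353],[.5826,-.0395,.1994],[-.102,2.618,.029]),
([1.246,-.058,-1.087,2.319,-.459,.372,2.184],[.4928,-.0473,.2424],[-.103,2.618,.027]),
([1.155,-.275,-.864,2.183,-.593,.711,2.279],[.4942,-.0469,.3443],[-.103,2.616,.028]),
([.521,-.303,-.636,2.125,-.219,.747,1.629],[.4834,.0813,.3918],[-.102,2.618,.03]),
([.59,-.28,-1.04,2.036,-.056,.763,1.186],[.4725,.2236,.392],[-.101,2.618,.028]),
([1.068,-.306,-1.535,2.254,-.218,.415,1.29],[.461,.2198,.255],[-.109,2.611,.041]),
([1.3,-.31,-1.53,1.98,-.35,.97,1.56],[.4588,.1943,.3236],[-.124,2.916,.053]),
([1.26,-.29,-1.17,1.9,-.34,1.14,1.84],[.4759,.0557,.4038],[-.121,2.905,.029]),
([1.56,-.31,-1.54,2.08,-.4,.93,1.87],[.4563,.0665,.2784],[-.118,2.96,.009])]
Qd=np.array([d[0] for d in D]); Pd=np.array([d[1] for d in D]); Rd=np.array([rotm(d[2]) for d in D])
def fk(v,q):
    T=np.eye(4)
    for i in range(7):
        b=v[6*i:6*i+6]; E=np.eye(4); E[:3,:3]=R.from_rotvec(b[:3]).as_matrix()@R.from_euler("z",q[i]).as_matrix(); E[:3,3]=b[3:]; T=T@E
    E=np.eye(4); E[:3,:3]=R.from_rotvec(v[42:45]).as_matrix(); E[:3,3]=v[45:48]; return T@E
def res(v):
    r=[]
    for q,p,A in zip(Qd,Pd,Rd):
        T=fk(v,q); r+=list((T[:3,3]-p)/.002)+list(R.from_matrix(A.T@T[:3,:3]).as_rotvec()/.01)
    return np.array(r)
def x0(az):
    h=np.pi/2; v=np.zeros(48)
    al=[0,-h,h,h,h,h,-h]; a=[0,0,0,.05,.08,0,.08]; d=[.27,0,.29,0,.34,0,.1]
    for i in range(7):
        v[6*i]=al[i]; v[6*i+3:6*i+6]=[a[i],-np.sin(al[i])*d[i],np.cos(al[i])*d[i]]
    v[2]=az; v[47]=.2; return v
if __name__=="__main__":
    best=None
    for az in (0,1.57,3.14,-1.57):
        x=x0(az); s=least_squares(lambda v:np.r_[res(v),(v-x)/.3],x,max_nfev=60)
        c=np.sqrt(np.mean(res(s.x)**2)); print(az,c)
        if best is None or c<best[0]: best=(c,s.x)
    np.save("kin.npy",best[1]); print(best[1].reshape(8,6).round(3))
E
python3 kin.py
```

```text
0 13.419555572015918
1.57 13.419558540997954
3.14 0.2756598879106487
-1.57 0.2629068707681871
[[-7.970e-01  3.029e+00 -1.000e-03  3.000e-03 -3.000e-03  2.950e-01]
 [-1.511e+00 -4.470e-01  3.460e-01 -6.000e-03  6.000e-03 -5.100e-02]
 [ 1.295e+00  1.014e+00 -9.250e-01 -4.000e-03  9.700e-02 -2.300e-02]
 [ 2.565e+00 -1.700e-02 -2.463e+00  3.800e-02 -1.100e-02 -4.040e-01]
 [ 1.260e+00 -1.071e+00 -8.920e-01  2.310e-01  6.400e-02  2.600e-02]
 [ 4.659e+00 -9.200e-02  4.990e-01 -3.000e-03  6.000e-03 -2.320e-01]
 [-4.691e+00 -2.920e-01 -1.050e-01 -2.500e-02  3.140e-01 -2.000e-03]
 [-2.163e+00 -2.265e+00 -7.000e-03  3.000e-03  3.000e-03 -2.800e-02]]
```

```bash
cat > sim.py <<'E'
from kin import *
V=np.load("kin.npy")
LO=np.array([-2.88,-.31,-1.54,.2,-1.41,.19,-2.57]); HI=np.array([2.88,2.03,1.56,2.42,4.55,2.02,2.57])
def jac(q):
    T=fk(V,q); J=np.zeros((6,7))
    for i in range(7):
        d=np.zeros(7); d[i]=1e-5; U=fk(V,q+d); J[:3,i]=(U[:3,3]-T[:3,3])/1e-5; J[3:,i]=R.from_matrix(U[:3,:3]@T[:3,:3].T).as_rotvec()/1e-5
    return T,J
def step(q,p,A,lam=.02,it=4,kn=0,q0=None):
    for _ in range(it):
        T,J=jac(q); e=np.r_[p-T[:3,3],R.from_matrix(A@T[:3,:3].T).as_rotvec()]
        Ji=J.T@np.linalg.inv(J@J.T+lam**2*np.eye(6)); dq=Ji@e
        if kn: dq=dq+kn*(np.eye(7)-Ji@J)@(q0-q)
        q=np.clip(q+dq,LO,HI)
    return q
def run(q,p1,A1,n=20,**k):
    T=fk(V,q); rv=R.from_matrix(A1@T[:3,:3].T).as_rotvec()
    for i in range(1,n+1):
        q=step(q,T[:3,3]+(np.array(p1)-T[:3,3])*i/n,R.from_rotvec(rv*i/n).as_matrix()@T[:3,:3],**k)
    return q
if __name__=="__main__":
    np.set_printoptions(precision=3,suppress=True)
    q0=(LO+HI)/2
    for a,b in((3,4),(6,7),(11,12),(12,13),(15,16),(16,17),(17,18),(18,19),(21,22)):
        print(a,b,"true",Qd[b])
        for k in({},{"kn":.02,"q0":q0},{"kn":.02,"q0":Qd[0]}): print("    ",run(Qd[a].copy(),Pd[b],Rd[b],**k))
E
python3 sim.py
```

```text
3 4 true [ 1.561 -0.119 -1.419  2.155 -0.188  0.851  1.89 ]
     [ 1.582 -0.142 -1.426  2.156 -0.217  0.856  1.922]
     [ 1.285 -0.229 -1.084  2.199 -0.355  0.839  2.053]
     [ 0.381 -0.041 -0.339  2.175 -0.029  0.843  1.702]
6 7 true [ 1.159  0.688 -1.026  1.614  0.62   1.201  1.975]
     [ 1.161  0.691 -1.028  1.613  0.621  1.202  1.976]
     [ 1.199  0.733 -1.108  1.612  0.683  1.236  1.933]
     [ 0.868  0.527 -0.55   1.621  0.296  1.083  2.212]
11 12 true [ 1.158 -0.192 -0.934  2.185 -0.506  0.61   2.177]
     [ 1.149 -0.191 -0.926  2.186 -0.504  0.609  2.176]
     [-0.223 -0.157  0.285  2.216 -0.047  0.556  1.736]
     [-0.326 -0.167  0.376  2.218 -0.007  0.557  1.699]
12 13 true [ 1.181 -0.08  -1.024  2.25  -0.416  0.452  2.121]
     [ 1.179 -0.08  -1.019  2.25  -0.421  0.453  2.126]
     [-0.072 -0.075  0.16   2.278 -0.183  0.428  1.885]
     [-0.222 -0.083  0.303  2.282 -0.148  0.427  1.853]
15 16 true [ 1.155 -0.275 -0.864  2.183 -0.593  0.711  2.279]
     [ 1.188 -0.286 -0.886  2.183 -0.614  0.719  2.3  ]
     [-0.168 -0.216  0.233  2.211 -0.046  0.624  1.752]
     [-0.2
[... 258 characters left out ...]
05  0.763  1.219]
17 18 true [ 0.59  -0.28  -1.04   2.036 -0.056  0.763  1.186]
     [ 0.626 -0.295 -1.061  2.036 -0.083  0.764  1.212]
     [-0.429 -0.152 -0.222  2.055  0.339  0.816  0.808]
     [-0.548 -0.153 -0.118  2.058  0.365  0.824  0.784]
18 19 true [ 1.068 -0.306 -1.535  2.254 -0.218  0.415  1.29 ]
     [ 1.032 -0.181 -1.54   2.256  0.149  0.416  0.943]
     [-0.264 -0.015 -0.42   2.273  0.603  0.507  0.488]
     [-0.436 -0.019 -0.252  2.277  0.606  0.509  0.483]
21 22 true [ 1.56 -0.31 -1.54  2.08 -0.4   0.93  1.87]
     [ 1.54  -0.225 -1.54   2.083 -0.29   0.897  1.762]
     [ 0.041 -0.012 -0.26   2.103  0.03   0.872  1.414]
     [-0.169 -0.017 -0.053  2.109  0.033  0.872  1.41 ]
```

```bash
cat > srch.py <<'E'
from sim import *
B=[(R.from_rotvec(V[6*i:6*i+3]).as_matrix(),V[6*i+3:6*i+6]) for i in range(8)]
def rz(t): c,s=np.cos(t),np.sin(t); return np.array([[c,-s,0],[s,c,0],[0,0,1.]])
def fj(q):
    A=np.eye(3);p=np.zeros(3);ax=[];o=[]
    for i in range(7):
        p=p+A@B[i][1]; A=A@B[i][0]; ax.append(A[:,2]); o.append(p); A=A@rz(q[i])
    p=p+A@B[7][1]; A=A@B[7][0]; ax=np.array(ax); o=np.array(o)
    return p,A,np.r_[np.cross(ax,p-o).T,ax.T]
def seg(q,p1,A1,n):
    p0,A0,_=fj(q); rv=R.from_matrix(A1@A0.T).as_rotvec(); m=9
    for i in range(1,n+1):
        Pt=p0+(p1-p0)*i/n; At=R.from_rotvec(rv*i/n).as_matrix()@A0
        for _ in range(2):
            p,A,J=fj(q); e=np.r_[Pt-p,R.from_matrix(At@A.T).as_rotvec()]
            q=np.clip(q+J.T@np.linalg.solve(J@J.T+4e-4*np.eye(6),e),LO,HI)
        m=min(m,(q-LO).min(),(HI-q).min())
    return q,m,np.linalg.norm(e[:3])+.2*np.linalg.norm(e[3:])
st=np.array([-.0113,0,.1709])
def pose(s,yaw,tilt): G=Rt(np.radians(yaw),np.radians(tilt)); return np.array(s)-G@st,G
if __name__=="__main__":
    import time; np.set_printoptions(precision=3,suppress=True)
    rng=np.random.default_rng(0); q0=get_obs()["qpos"]; print(q0, fj(q0)[0],get_obs()["eef_pos"])
    q1,m,e=seg(q0,*pose((.50,.09,.26),4.4,10),10); print("up",q1,m,e)
    best=[];t0=time.time()
    while time.time()-t0<150:
        n=rng.integers(1,4); W=[(( rng.uniform(.45,.75),rng.uniform(-.25,.35),rng.uniform(.26,.40)),rng.uniform(-45,45),rng.uniform(-5,28)) for _ in range(n)]
        q=q1;M=9;ok=True
        for w in W+[((.565,.2336,.20),4.4,8),((.565,.2336,.07),4.4,8)]:
            q,m,e=seg(q,*pose(*w),10); M=min(M,m)
            if e>.004 or M<.01: ok=False;break
        if ok:
            best.append((min(M,.15)-.1*n+min(.3,(q-LO).min(),(HI-q).min()),M,q,W))
    best.sort(key=lambda b:-b[0]); print(len(best))
    for b in best[:4]: print(round(b[0],3),round(b[1],3),b[2],[(np.round(w[0],3).tolist(),round(w[1]),round(w[2])) for w in b[3]])
E
python3 srch.py
```

```text
[ 1.561 -0.306 -1.535  2.08  -0.403  0.926  1.87 ] [0.457 0.067 0.28 ] [0.456 0.067 0.278]
up [ 1.268 -0.31  -1.21   1.832 -0.337  1.264  1.775] 0.0 0.005481263985538906
789
0.284 0.084 [ 0.344  0.469 -1.062  1.846  0.583  1.003  0.697] [([0.63, -0.182, 0.329], 44, 5)]
0.283 0.083 [ 0.313  0.448 -1.014  1.846  0.55   0.988  0.723] [([0.711, -0.164, 0.282], 42, 20)]
0.281 0.081 [ 0.33   0.459 -1.04   1.846  0.568  0.996  0.709] [([0.704, -0.144, 0.34], 39, 17)]
0.276 0.076 [ 0.32   0.452 -1.025  1.846  0.557  0.991  0.717] [([0.603, -0.217, 0.293], 42, 8)]
```

```bash
python3 w.py .50 .09 .27 4.4 10 11
```

```text
t 36.0833 seat [0.4978 0.0697 0.1122] F [-0.7 -0.6 -2.6] q [ 1.56 -0.31 -1.54  2.08 -0.4   0.93  1.87] pos [0.4563 0.0665 0.2784]
[-0.003, 0.002, -0.013] [-0.0, 0.0001, 0.0]
[-0.008, 0.005, -0.037] [-0.0, 0.0002, 0.0001]
[-0.012, 0.007, -0.058] [-0.0, 0.0003, 0.0002]
[-0.016, 0.01, -0.074] [-0.0, 0.0004, 0.0002]
[-0.018, 0.011, -0.084] [-0.0, 0.0004, 0.0002]
[-0.018, 0.011, -0.088] [-0.0, 0.0005, 0.0003]
[-0.018, 0.011, -0.085] [-0.0, 0.0004, 0.0002]
[-0.015, 0.01, -0.074] [-0.0, 0.0004, 0.0002]
[-0.012, 0.007, -0.058] [-0.0, 0.0003, 0.0002]
[-0.008, 0.005, -0.037] [-0.0, 0.0002, 0.0001]
[-0.003, 0.002, -0.013] [-0.0, 0.0001, 0.0]
```

apply_moves([
  {"slide": [-0.003,0.002,-0.013],"delta_rot": [0,0,0]},
  {"slide": [-0.008,0.005,-0.037],"delta_rot": [0,0,0]},
  {"slide": [-0.012,0.007,-0.058],"delta_rot": [0,0,0]},
  {"slide": [-0.016,0.01,-0.074],"delta_rot": [0,0,0]},
  {"slide": [-0.018,0.011,-0.084],"delta_rot": [0,0,0]},
  {"slide": [-0.018,0.011,-0.088],"delta_rot": [0,0,0]},
  {"slide": [-0.018,0.011,-0.085],"delta_rot": [0,0,0]},
  {"slide": [-0.015,0.01,-0.074],"delta_rot": [0,0,0]},
  {"slide": [-0.012,0.007,-0.058],"delta_rot": [0,0,0]},
  {"slide": [-0.008,0.005,-0.037],"delta_rot": [0,0,0]},
  {"slide": [-0.003,0.002,-0.013],"delta_rot": [0,0,0]},
  {"slide": [0,0,0],"delta_rot": [0,0,0]},
])

```text
time_s: 37.08
eef_pos: [0.4601, 0.0892, 0.4386]
eef_rot: [-0.125, 2.957, 0.011]
contact_force: [-0.7, -0.3, -3.7]
finger_gap: 0.0168
```

```bash
cat >> w.py <<'E'
try:
    from srch import seg,fj
    q,m,e=seg(o["qpos"],*((np.array(a[:3])-G@st),G),14); print("sim",q.round(2),"margin",round(m,3),"err",round(e,4))
except Exception as x: print(x)
E
python3 w.py .70 -.144 .34 39 17 20
```

```text
t 37.0833 seat [0.502  0.0927 0.2725] F [-0.7 -0.3 -3.7] q [ 1.2  -0.3  -1.17  1.81 -0.31  1.27  1.74] pos [0.4601 0.0892 0.4386]
[-0.004, -0.007, -0.001] [-0.0006, -0.0005, -0.0024]
[-0.012, -0.021, -0.002] [-0.0017, -0.0014, -0.0071]
[-0.02, -0.034, -0.004] [-0.0028, -0.0022, -0.0116]
[-0.026, -0.047, -0.006] [-0.0039, -0.003, -0.0158]
[-0.031, -0.06, -0.007] [-0.0048, -0.0038, -0.0197]
[-0.035, -0.071, -0.008] [-0.0056, -0.0044, -0.0231]
[-0.037, -0.081, -0.01] [-0.0063, -0.005, -0.0258]
[-0.037, -0.089, -0.011] [-0.0068, -0.0054, -0.028]
[-0.035, -0.096, -0.012] [-0.0072, -0.0057, -0.0295]
[-0.032, -0.1, -0.013] [-0.0074, -0.0058, -0.0302]
[-0.028, -0.101, -0.014] [-0.0074, -0.0058, -0.0302]
[-0.024, -0.1, -0.014] [-0.0072, -0.0057, -0.0295]
[-0.019, -0.096, -0.014] [-0.0068, -0.0054, -0.028]
[-0.014, -0.089, -0.014] [-0.0063, -0.005, -0.0258]
[-0.01, -0.08, -0.013] [-0.0056, -0.0044, -0.0231]
[-0.006, -0.069, -0.011] [-0.0048, -0.0038, -0.0197]
[-0.004, -0.056, -0.009] [-0.0039, -0.003, -0.0158]
[-0.002, -0.041, -0.007] [-0.0028, -0.0022, -0.0116]
[-0.001, -0.025, -0.004] [-0.0017, -0.0014, -0.0071]
[-0.0, -0.008, -0.002] [-0.0006, -0.0005, -0.0024]
sim [ 1.08  0.53 -1.19  1.23  0.3   1.45  2.26] margin 0.064 err 0.0018
```

apply_moves([
  {"slide": [-0.004,-0.007,-0.001],"delta_rot": [-0.0006,-0.0005,-0.0024]},
  {"slide": [-0.012,-0.021,-0.002],"delta_rot": [-0.0017,-0.0014,-0.0071]},
  {"slide": [-0.02,-0.034,-0.004],"delta_rot": [-0.0028,-0.0022,-0.0116]},
  {"slide": [-0.026,-0.047,-0.006],"delta_rot": [-0.0039,-0.003,-0.0158]},
  {"slide": [-0.031,-0.06,-0.007],"delta_rot": [-0.0048,-0.0038,-0.0197]},
  {"slide": [-0.035,-0.071,-0.008],"delta_rot": [-0.0056,-0.0044,-0.0231]},
  {"slide": [-0.037,-0.081,-0.01],"delta_rot": [-0.0063,-0.005,-0.0258]},
  {"slide": [-0.037,-0.089,-0.011],"delta_rot": [-0.0068,-0.0054,-0.028]},
  {"slide": [-0.035,-0.096,-0.012],"delta_rot": [-0.0072,-0.0057,-0.0295]},
  {"slide": [-0.032,-0.1,-0.013],"delta_rot": [-0.0074,-0.0058,-0.0302]},
  {"slide": [-0.028,-0.1,-0.014],"delta_rot": [-0.0074,-0.0058,-0.0302]},
])

```text
time_s: 38.0
eef_pos: [0.5684, -0.0721, 0.4725]
eef_rot: [-0.613, 2.835, 0.091]
contact_force: [0.2, 0.7, -3.2]
finger_gap: 0.017
```

apply_moves([
  {"slide": [-0.024,-0.1,-0.014],"delta_rot": [-0.0072,-0.0057,-0.0295]},
  {"slide": [-0.019,-0.096,-0.014],"delta_rot": [-0.0068,-0.0054,-0.028]},
  {"slide": [-0.014,-0.089,-0.014],"delta_rot": [-0.0063,-0.005,-0.0258]},
  {"slide": [-0.01,-0.08,-0.013],"delta_rot": [-0.0056,-0.0044,-0.0231]},
  {"slide": [-0.006,-0.069,-0.011],"delta_rot": [-0.0048,-0.0038,-0.0197]},
  {"slide": [-0.004,-0.056,-0.009],"delta_rot": [-0.0039,-0.003,-0.0158]},
  {"slide": [-0.002,-0.041,-0.007],"delta_rot": [-0.0028,-0.0022,-0.0116]},
  {"slide": [-0.001,-0.025,-0.004],"delta_rot": [-0.0017,-0.0014,-0.0071]},
  {"slide": [0,-0.008,-0.002],"delta_rot": [-0.0006,-0.0005,-0.0024]},
  {"slide": [0,0,0],"delta_rot": [0,0,0]},
])

```text
time_s: 38.83
eef_pos: [0.6516, -0.1845, 0.4978]
eef_rot: [-0.949, 2.697, 0.145]
contact_force: [-0.3, -0.1, -3.7]
finger_gap: 0.0167
```

```bash
python3 w.py .567 .2336 .20 4.4 8 24; python3 -c "
from h import *
for c in('side','top'): print(c,[(x['rect'],round(x['score'],2)) for x in boxes_of(c,'basket')[:2]])"
```

```text
t 38.8333 seat [ 0.6987 -0.1462  0.3377] F [-0.3 -0.1 -3.7] q [ 1.08  0.52 -1.17  1.24  0.29  1.45  2.27] pos [ 0.6516 -0.1845  0.4978]
[-0.002, 0.007, 0.003] [0.0004, 0.0004, 0.0017]
[-0.006, 0.021, 0.009] [0.0011, 0.0013, 0.005]
[-0.009, 0.034, 0.014] [0.0019, 0.0021, 0.0082]
[-0.012, 0.047, 0.019] [0.0026, 0.0029, 0.0113]
[-0.015, 0.06, 0.024] [0.0032, 0.0037, 0.0142]
[-0.016, 0.071, 0.028] [0.0038, 0.0044, 0.0169]
[-0.017, 0.082, 0.032] [0.0043, 0.005, 0.0192]
[-0.017, 0.091, 0.035] [0.0048, 0.0055, 0.0213]
[-0.015, 0.099, 0.036] [0.0052, 0.0059, 0.0229]
[-0.013, 0.105, 0.038] [0.0055, 0.0062, 0.0242]
[-0.01, 0.109, 0.038] [0.0057, 0.0065, 0.0251]
[-0.007, 0.112, 0.038] [0.0058, 0.0066, 0.0255]
[-0.003, 0.112, 0.037] [0.0058, 0.0066, 0.0255]
[0.0, 0.11, 0.036] [0.0057, 0.0065, 0.0251]
[0.004, 0.106, 0.034] [0.0055, 0.0062, 0.0242]
[0.007, 0.1, 0.031] [0.0052, 0.0059, 0.0229]
[0.009, 0.093, 0.028] [0.0048, 0.0055, 0.0213]
[0.01, 0.084, 0.025] [0.0043, 0.005, 0.0192]
[0.011, 0.073, 0.022] [0.0038, 0.0044, 0.0169]
[0.011, 0.061, 0.018] [0.0032, 0.0037, 0.0142]
[0.009, 0.049, 0.014] [0.0026, 0.0029, 0.0113]
[0.007, 0.035, 0.01] [0.0019, 0.0021, 0.0082]
[0.005, 0.021, 0.006] [0.0011, 0.0013, 0.005]
[0.002, 0.007, 0.002] [0.0004, 0.0004, 0.0017]
sim [ 0.39  0.32 -1.08  1.67  0.38  1.21  0.88] margin 0.36 err 0.0013
side [([246.5, 164.5, 267.1, 182.4], 0.77)]
top [([355.0, 178.6, 402.5, 227.5], 0.41), ([269.9, 148.8, 312.7, 264.3], 0.27)]
```

apply_moves([
  {"slide": [-0.002,0.007,0.003],"delta_rot": [0.0004,0.0004,0.0017]},
  {"slide": [-0.006,0.021,0.009],"delta_rot": [0.0011,0.0013,0.005]},
  {"slide": [-0.009,0.034,0.014],"delta_rot": [0.0019,0.0021,0.0082]},
  {"slide": [-0.012,0.047,0.019],"delta_rot": [0.0026,0.0029,0.0113]},
  {"slide": [-0.015,0.06,0.024],"delta_rot": [0.0032,0.0037,0.0142]},
  {"slide": [-0.016,0.071,0.028],"delta_rot": [0.0038,0.0044,0.0169]},
  {"slide": [-0.017,0.082,0.032],"delta_rot": [0.0043,0.005,0.0192]},
  {"slide": [-0.017,0.091,0.035],"delta_rot": [0.0048,0.0055,0.0213]},
  {"slide": [-0.015,0.099,0.036],"delta_rot": [0.0052,0.0059,0.0229]},
  {"slide": [-0.013,0.105,0.038],"delta_rot": [0.0055,0.0062,0.0242]},
  {"slide": [-0.01,0.109,0.038],"delta_rot": [0.0057,0.0065,0.0251]},
  {"slide": [-0.007,0.112,0.038],"delta_rot": [0.0058,0.0066,0.0255]},
])

```text
time_s: 39.93
eef_pos: [0.5872, 0.0276, 0.4337]
eef_rot: [-0.547, 2.877, 0.074]
contact_force: [1.3, -0.2, -3.5]
finger_gap: 0.0171
```

apply_moves([
  {"slide": [-0.003,0.112,0.037],"delta_rot": [0.0058,0.0066,0.0255]},
  {"slide": [0,0.11,0.036],"delta_rot": [0.0057,0.0065,0.0251]},
  {"slide": [0.004,0.106,0.034],"delta_rot": [0.0055,0.0062,0.0242]},
  {"slide": [0.007,0.1,0.031],"delta_rot": [0.0052,0.0059,0.0229]},
  {"slide": [0.009,0.093,0.028],"delta_rot": [0.0048,0.0055,0.0213]},
  {"slide": [0.01,0.084,0.025],"delta_rot": [0.0043,0.005,0.0192]},
  {"slide": [0.011,0.073,0.022],"delta_rot": [0.0038,0.0044,0.0169]},
  {"slide": [0.011,0.061,0.018],"delta_rot": [0.0032,0.0037,0.0142]},
  {"slide": [0.009,0.049,0.014],"delta_rot": [0.0026,0.0029,0.0113]},
  {"slide": [0.007,0.035,0.01],"delta_rot": [0.0019,0.0021,0.0082]},
  {"slide": [0.005,0.021,0.006],"delta_rot": [0.0011,0.0013,0.005]},
  {"slide": [0.002,0.007,0.002],"delta_rot": [0.0004,0.0004,0.0017]},
])

```text
time_s: 40.93
eef_pos: [0.5298, 0.2335, 0.3682]
eef_rot: [-0.121, 2.999, 0.006]
contact_force: [-0.0, 1.1, -3.6]
finger_gap: 0.0171
```

```bash
python3 w.py .565 .2336 .10 4.4 10 9
cat > b.py <<'E'
from h import *
np.set_printoptions(precision=4,suppress=True)
P,off=pickle.load(open('P.pkl','rb'))
f=grab_frame('side');g=grab_frame('top');f['eye']=f['eye']+off[:3];g['eye']=g['eye']+off[3:]
for n in('basket','bail'):
  a,b=place_of('side',n),place_of('top',n)
  print(n,[(x['point'],round(x['score'],2)) for x in a[:2]],[(x['point'],round(x['score'],2)) for x in b[:2]],tri(f,a[0]['point'],g,b[0]['point']) if a and b else 0)
E
python3 b.py
```

```text
t 40.9333 seat [0.5648 0.2361 0.2006] F [-0.   1.1 -3.6] q [ 0.38  0.32 -1.08  1.67  0.38  1.22  0.87] pos [0.5298 0.2335 0.3682]
[0.002, -0.0, 0.012] [-0.0, -0.0007, 0.0001]
[0.007, -0.001, 0.035] [-0.0, -0.002, 0.0002]
[0.011, -0.001, 0.053] [-0.0001, -0.003, 0.0004]
[0.014, -0.002, 0.065] [-0.0001, -0.0037, 0.0004]
[0.015, -0.002, 0.069] [-0.0001, -0.0039, 0.0005]
[0.014, -0.002, 0.065] [-0.0001, -0.0037, 0.0004]
[0.012, -0.001, 0.053] [-0.0001, -0.003, 0.0004]
[0.008, -0.001, 0.035] [-0.0, -0.002, 0.0002]
[0.003, -0.0, 0.012] [-0.0, -0.0007, 0.0001]
sim [ 0.34  0.37 -1.03  1.86  0.5   0.99  0.76] margin 0.458 err 0.0001
basket [([275.4, 162.8], 0.51)] [([195.4, 217.9], 0.4)] (array([0.5706, 0.2288, 0.1287]), np.float64(0.016839727878361493))
bail [([272.7, 143.6], 0.62), ([220.6, 199.4], 0.44)] [([186.1, 210.0], 0.43)] (array([0.5682, 0.2401, 0.2062]), np.float64(0.002126434989454045))
```

apply_moves([
  {"slide": [0.002,0,0.012],"delta_rot": [0,-0.0007,0]},
  {"slide": [0.007,-0.001,0.035],"delta_rot": [0,-0.002,0]},
  {"slide": [0.011,-0.001,0.053],"delta_rot": [0,-0.003,0]},
  {"slide": [0.014,-0.002,0.065],"delta_rot": [0,-0.0037,0]},
  {"slide": [0.015,-0.002,0.069],"delta_rot": [0,-0.004,0]},
  {"slide": [0.014,-0.002,0.065],"delta_rot": [0,-0.0037,0]},
  {"slide": [0.012,-0.001,0.053],"delta_rot": [0,-0.003,0]},
  {"slide": [0.008,-0.001,0.035],"delta_rot": [0,-0.002,0]},
  {"slide": [0.003,0,0.012],"delta_rot": [0,-0.0007,0]},
  {"slide": [0,0,0],"delta_rot": [0,0,0]},
  {"slide": [0,0,0],"delta_rot": [0,0,0]},
])

```text
time_s: 42.15
eef_pos: [0.5262, 0.2286, 0.2668]
eef_rot: [-0.116, 2.964, 0.008]
contact_force: [-0.0, 0.2, -3.3]
finger_gap: 0.0173
```

```bash
python3 b.py; python3 w.py .565 .2336 .06 4.4 10 12
```

```text
basket [([271.6, 182.9], 0.73), ([257.9, 171.5], 0.48)] [([199.6, 222.9], 0.67), ([233.2, 163.6], 0.48)] (array([0.5666, 0.2317, 0.0374]), np.float64(0.0005333761668093842))
bail [([272.2, 168.0], 0.5)] [([193.2, 216.9], 0.58), ([375.0, 223.8], 0.4)] (array([0.5703, 0.2399, 0.1003]), np.float64(0.0021439088564663804))
t 42.45 seat [0.5671 0.2315 0.1007] F [ 0.2  0.6 -3.4] q [ 0.34  0.37 -1.02  1.85  0.5   0.99  0.76] pos [0.5262 0.2285 0.267 ]
[0.001, 0.0, 0.003] [-0.0, 0.0, 0.0]
[0.002, 0.0, 0.008] [-0.0, 0.0, 0.0]
[0.003, 0.001, 0.013] [-0.0001, 0.0001, 0.0001]
[0.004, 0.001, 0.016] [-0.0001, 0.0001, 0.0001]
[0.004, 0.001, 0.019] [-0.0001, 0.0001, 0.0001]
[0.005, 0.001, 0.021] [-0.0001, 0.0001, 0.0001]
[0.005, 0.001, 0.021] [-0.0001, 0.0001, 0.0001]
[0.004, 0.001, 0.019] [-0.0001, 0.0001, 0.0001]
[0.004, 0.001, 0.016] [-0.0001, 0.0001, 0.0001]
[0.003, 0.001, 0.013] [-0.0001, 0.0001, 0.0001]
[0.002, 0.0, 0.008] [-0.0, 0.0, 0.0]
[0.001, 0.0, 0.003] [-0.0, 0.0, 0.0]
sim [ 0.29  0.42 -0.98  1.9   0.56  0.92  0.7 ] margin 0.518 err 0.0
```

apply_moves([
  {"slide": [0.001,0,0.006],"delta_rot": [0,0,0]},
  {"slide": [0.002,0,0.012],"delta_rot": [0,0,0]},
  {"slide": [0.003,0,0.018],"delta_rot": [0,0,0]},
  {"slide": [0.003,0,0.018],"delta_rot": [0,0,0]},
  {"slide": [0.003,0,0.016],"delta_rot": [0,0,0]},
  {"slide": [0.003,0,0.014],"delta_rot": [0,0,0]},
  {"slide": [0.003,0,0.014],"delta_rot": [0,0,0]},
  {"slide": [0.003,0,0.018],"delta_rot": [0,0,0]},
  {"slide": [0.003,0,0.02],"delta_rot": [0,0,0]},
  {"slide": [0.003,0,0.02],"delta_rot": [0,0,0]},
  {"slide": [0.003,0,0.016],"delta_rot": [0,0,0]},
  {"slide": [0,0,0],"delta_rot": [0,0,0]},
])

```text
time_s: 43.45
eef_pos: [0.5256, 0.228, 0.2217]
eef_rot: [-0.116, 2.966, 0.007]
contact_force: [-0.1, 0.1, -1.2]
finger_gap: 0.0167
```

```bash
python3 b.py; python3 w.py .515 .2276 .057 4.4 10 9
```

```text
basket [([272.0, 187.6], 0.75)] [([197.1, 215.2], 0.63), ([200.2, 222.8], 0.55)] (array([0.5834, 0.2436, 0.0087]), np.float64(0.02640722905567115))
bail [([272.3, 173.0], 0.82)] [([196.0, 218.0], 0.38)] (array([0.5707, 0.2351, 0.0811]), np.float64(0.002896361627359844))
t 43.75 seat [0.567  0.2314 0.0568] F [-0.   0.4 -0.6] q [ 0.29  0.43 -0.98  1.9   0.57  0.92  0.7 ] pos [0.5262 0.2284 0.2231]
[0.006, 0.0, -0.001] [-0.0, 0.0, 0.0]
[0.018, 0.0, -0.003] [-0.0001, 0.0001, 0.0001]
[0.027, 0.0, -0.005] [-0.0001, 0.0001, 0.0001]
[0.033, 0.0, -0.006] [-0.0001, 0.0001, 0.0002]
[0.036, 0.0, -0.006] [-0.0002, 0.0001, 0.0002]
[0.033, 0.0, -0.006] [-0.0001, 0.0001, 0.0002]
[0.027, 0.0, -0.005] [-0.0001, 0.0001, 0.0001]
[0.018, 0.0, -0.003] [-0.0001, 0.0001, 0.0001]
[0.006, 0.0, -0.001] [-0.0, 0.0, 0.0]
sim [ 0.34  0.33 -1.03  2.01  0.5   0.87  0.69] margin 0.413 err 0.0
```

apply_moves([
  {"slide": [0.006,0,-0.001],"delta_rot": [0,0,0]},
  {"slide": [0.018,0,-0.003],"delta_rot": [0,0,0]},
  {"slide": [0.027,0,-0.005],"delta_rot": [0,0,0]},
  {"slide": [0.033,0,-0.006],"delta_rot": [0,0,0]},
  {"slide": [0.036,0,-0.006],"delta_rot": [0,0,0]},
  {"slide": [0.033,0,-0.006],"delta_rot": [0,0,0]},
  {"slide": [0.027,0,-0.005],"delta_rot": [0,0,0]},
  {"slide": [0.018,0,-0.003],"delta_rot": [0,0,0]},
  {"slide": [0.006,0,-0.001],"delta_rot": [0,0,0]},
  {"slide": [0,0,0],"delta_rot": [0,0,0]},
])

```text
time_s: 44.58
eef_pos: [0.4741, 0.2241, 0.2229]
eef_rot: [-0.116, 2.964, 0.007]
contact_force: [0.7, 0.2, -1.3]
finger_gap: 0.0172
```

```bash
python3 b.py; python3 w.py .515 .2276 .25 4.4 10 12
cat > st.py <<'E'
from srch import *
np.set_printoptions(precision=3,suppress=True)
q=get_obs()["qpos"]; st0=np.array([.5533,-.3101])
def sp(x,y,z,yaw,tilt): return np.array([x,y,z]),Rt(np.radians(yaw),np.radians(tilt))
for w in [pose((.515,.2276,.25),4.4,10),sp(.47,.0,.42,14,0),sp(.4533,-.312,.40,23,0),sp(.4533,-.312,.2369,23,0),sp(.5533,-.3101,.2369,23,0),sp(.5533,-.3101,.32,23,0)]:
    q,m,e=seg(q,*w,14); print(w[0],q,round(m,3),round(e,4))
E
python3 st.py
```

```text
basket [([271.0, 188.3], 0.82)] [([202.1, 223.4], 0.91)] (array([0.5667, 0.2275, 0.0158]), np.float64(0.004745494918845662))
bail [([272.6, 174.1], 0.48)] [([200.6, 219.5], 0.64)] (array([0.5672, 0.2208, 0.0863]), np.float64(0.002049957161411691))
t 44.8833 seat [0.5154 0.2273 0.0564] F [ 0.3  0.  -0.8] q [ 0.34  0.33 -1.03  2.    0.5   0.87  0.69] pos [0.4746 0.2243 0.2227]
[-0.002, -0.0, -0.013] [-0.0, 0.0, 0.0]
[-0.007, -0.0, -0.038] [-0.0, 0.0, 0.0]
[-0.011, -0.0, -0.061] [-0.0001, 0.0, 0.0001]
[-0.014, -0.0, -0.079] [-0.0001, 0.0, 0.0001]
[-0.016, -0.0, -0.092] [-0.0001, 0.0, 0.0001]
[-0.017, 0.0, -0.099] [-0.0001, 0.0, 0.0001]
[-0.017, 0.0, -0.099] [-0.0001, 0.0, 0.0001]
[-0.016, 0.0, -0.092] [-0.0001, 0.0, 0.0001]
[-0.014, 0.0, -0.079] [-0.0001, 0.0, 0.0001]
[-0.011, 0.0, -0.061] [-0.0001, 0.0, 0.0001]
[-0.007, 0.0, -0.038] [-0.0, 0.0, 0.0]
[-0.002, 0.0, -0.013] [-0.0, 0.0, 0.0]
sim [ 0.57  0.09 -1.16  1.74  0.18  1.22  1.01] margin 0.375 err 0.0003
[0.474 0.224 0.416] [ 0.567  0.09  -1.165  1.736  0.183  1.22   1.008] 0.375 0.0003
[0.47 0.   0.42] [ 0.88   0.062 -0.969  1.719  0.055  1.387  1.718] 0.332 0.0003
[ 0.453 -0.312  0.4  ] [ 1.172  0.247 -0.752  1.582  0.172  1.383  2.376] 0.194 0.0006
[ 0.453 -0.312  0.237] [ 1.126  0.384 -0.713  1.803  0.283  1.062  2.282] 0.198 0.0002
[ 0.553 -0.31   0.237] [ 0.955  0.538 -0.683  1.592  0.36   1.143  2.162] 0.299 0.0001
[ 0.553 -0.31   0.32 ] [ 0.97   0.47  -0.71   1.495  0.31   1.294  2.202] 0.368 0.0
```

apply_moves([
  {"slide": [0.004,0,-0.013],"delta_rot": [0,0,0]},
  {"slide": [0,0,-0.038],"delta_rot": [0,0,0]},
  {"slide": [-0.011,0,-0.061],"delta_rot": [0,0,0]},
  {"slide": [-0.014,0,-0.079],"delta_rot": [0,0,0]},
  {"slide": [-0.016,0,-0.092],"delta_rot": [0,0,0]},
  {"slide": [-0.017,0,-0.099],"delta_rot": [0,0,0]},
  {"slide": [-0.017,0,-0.099],"delta_rot": [0,0,0]},
  {"slide": [-0.016,0,-0.092],"delta_rot": [0,0,0]},
  {"slide": [-0.014,0,-0.079],"delta_rot": [0,0,0]},
  {"slide": [-0.011,0,-0.061],"delta_rot": [0,0,0]},
  {"slide": [-0.007,0,-0.038],"delta_rot": [0,0,0]},
  {"slide": [-0.002,0,-0.013],"delta_rot": [0,0,0]},
])

```text
time_s: 45.88
eef_pos: [0.4713, 0.225, 0.4181]
eef_rot: [-0.117, 2.962, 0.008]
contact_force: [0.6, 0.1, -1.1]
finger_gap: 0.0173
```

```bash
sed 's/st=np.array(\[-.0113,0,.1709\])/st=np.zeros(3)/' w.py > t.py; python3 t.py .47 0 .42 14 0 12
```

```text
t 45.8833 seat [0.4713 0.225  0.4181] F [ 0.6  0.1 -1.1] q [ 0.58  0.08 -1.17  1.74  0.17  1.22  1.01] pos [0.4713 0.225  0.4181]
[0.001, -0.015, -0.0] [-0.0002, 0.002, -0.0019]
[0.004, -0.045, -0.001] [-0.0005, 0.0059, -0.0055]
[0.007, -0.071, -0.002] [-0.0009, 0.0094, -0.0088]
[0.01, -0.093, -0.002] [-0.0011, 0.0122, -0.0114]
[0.013, -0.108, -0.002] [-0.0013, 0.0143, -0.0133]
[0.017, -0.115, -0.002] [-0.0014, 0.0153, -0.0143]
[0.019, -0.115, -0.002] [-0.0014, 0.0153, -0.0143]
[0.02, -0.107, -0.002] [-0.0013, 0.0143, -0.0133]
[0.019, -0.091, -0.001] [-0.0011, 0.0122, -0.0114]
[0.016, -0.07, -0.001] [-0.0009, 0.0094, -0.0088]
[0.011, -0.044, -0.0] [-0.0005, 0.0059, -0.0055]
[0.004, -0.015, -0.0] [-0.0002, 0.002, -0.0019]
sim [ 0.88  0.06 -0.97  1.72  0.05  1.39  1.72] margin 0.326 err 0.0003
```

apply_moves([
  {"slide": [0.001,-0.015,0],"delta_rot": [-0.0002,0.002,-0.002]},
  {"slide": [0.004,-0.045,-0.001],"delta_rot": [-0.0005,0.006,-0.0055]},
  {"slide": [0.007,-0.071,-0.002],"delta_rot": [-0.001,0.0094,-0.0088]},
  {"slide": [0.01,-0.093,-0.002],"delta_rot": [-0.001,0.0122,-0.0114]},
  {"slide": [0.013,-0.108,-0.002],"delta_rot": [-0.0013,0.0143,-0.0133]},
  {"slide": [0.017,-0.115,-0.002],"delta_rot": [-0.0014,0.0153,-0.0143]},
  {"slide": [0.019,-0.115,-0.002],"delta_rot": [-0.0014,0.0153,-0.0143]},
  {"slide": [0.02,-0.107,-0.002],"delta_rot": [-0.0013,0.0143,-0.0133]},
  {"slide": [0.019,-0.091,-0.001],"delta_rot": [-0.001,0.0122,-0.0114]},
  {"slide": [0.016,-0.07,-0.001],"delta_rot": [-0.001,0.0094,-0.0088]},
  {"slide": [0.011,-0.044,0],"delta_rot": [-0.0005,0.006,-0.0055]},
  {"slide": [0.004,-0.015,0],"delta_rot": [-0.0002,0.002,-0.002]},
])

```text
time_s: 46.88
eef_pos: [0.4691, -0.0039, 0.4162]
eef_rot: [0.377, -3.112, -0.001]
contact_force: [-0.0, 0.4, -1.9]
finger_gap: 0.017
```

```bash
python3 t.py .4533 -.312 .40 23 0 12
```

```text
t 46.8833 seat [ 0.4691 -0.0039  0.4162] F [-0.   0.4 -1.9] q [ 0.88  0.07 -0.97  1.72  0.06  1.39  1.72] pos [ 0.4691 -0.0039  0.4162]
[0.006, -0.02, 0.001] [0.0, -0.0001, -0.0018]
[0.018, -0.059, 0.003] [0.0001, -0.0002, -0.0053]
[0.029, -0.094, 0.005] [0.0001, -0.0003, -0.0085]
[0.04, -0.121, 0.007] [0.0001, -0.0004, -0.011]
[0.049, -0.141, 0.008] [0.0002, -0.0005, -0.0129]
[0.055, -0.15, 0.008] [0.0002, -0.0005, -0.0138]
[0.058, -0.149, 0.008] [0.0002, -0.0005, -0.0138]
[0.057, -0.137, 0.008] [0.0002, -0.0005, -0.0129]
[0.051, -0.117, 0.007] [0.0001, -0.0004, -0.011]
[0.041, -0.089, 0.005] [0.0001, -0.0003, -0.0085]
[0.026, -0.056, 0.003] [0.0001, -0.0002, -0.0053]
[0.009, -0.019, 0.001] [0.0, -0.0001, -0.0018]
sim [ 1.18  0.25 -0.76  1.58  0.17  1.38  2.37] margin 0.195 err 0.0006
```

apply_moves([
  {"slide": [0.006,-0.02,0.001],"delta_rot": [0,0,-0.002]},
  {"slide": [0.018,-0.059,0.003],"delta_rot": [0,0,-0.005]},
  {"slide": [0.029,-0.094,0.005],"delta_rot": [0,0,-0.0085]},
  {"slide": [0.04,-0.121,0.007],"delta_rot": [0,0,-0.011]},
  {"slide": [0.049,-0.141,0.008],"delta_rot": [0,-0.0005,-0.013]},
  {"slide": [0.055,-0.15,0.008],"delta_rot": [0,-0.0005,-0.014]},
  {"slide": [0.058,-0.149,0.008],"delta_rot": [0,-0.0005,-0.014]},
  {"slide": [0.057,-0.137,0.008],"delta_rot": [0,-0.0005,-0.013]},
  {"slide": [0.051,-0.117,0.007],"delta_rot": [0,0,-0.011]},
  {"slide": [0.041,-0.089,0.005],"delta_rot": [0,0,-0.0085]},
  {"slide": [0.026,-0.056,0.003],"delta_rot": [0,0,-0.005]},
  {"slide": [0.009,-0.019,0.001],"delta_rot": [0,0,-0.002]},
])

```text
time_s: 47.88
eef_pos: [0.4543, -0.3113, 0.4008]
eef_rot: [0.628, -3.077, -0.003]
contact_force: [-0.2, -0.1, -0.4]
finger_gap: 0.0172
```

```bash
python3 t.py .4533 -.312 .2375 23 0 11
```

```text
t 47.8833 seat [ 0.4543 -0.3113  0.4008] F [-0.2 -0.1 -0.4] q [ 1.17  0.25 -0.76  1.58  0.17  1.38  2.38] pos [ 0.4543 -0.3113  0.4008]
[0.0, -0.0, 0.013] [0.0, -0.0, 0.0]
[0.0, -0.0, 0.039] [0.0001, -0.0, 0.0]
[0.0, -0.0, 0.061] [0.0001, -0.0, 0.0001]
[0.001, -0.0, 0.078] [0.0001, -0.0, 0.0001]
[0.001, -0.0, 0.089] [0.0002, -0.0001, 0.0001]
[0.001, -0.0, 0.093] [0.0002, -0.0001, 0.0001]
[0.001, -0.0, 0.089] [0.0002, -0.0001, 0.0001]
[0.001, -0.0, 0.078] [0.0001, -0.0, 0.0001]
[0.0, -0.0, 0.061] [0.0001, -0.0, 0.0001]
[0.0, -0.0, 0.039] [0.0001, -0.0, 0.0]
[0.0, -0.0, 0.013] [0.0, -0.0, 0.0]
sim [ 1.13  0.38 -0.72  1.8   0.28  1.06  2.28] margin 0.199 err 0.0002
```

apply_moves([
  {"slide": [0,0,0.013],"delta_rot": [0,0,0]},
  {"slide": [0,0,0.039],"delta_rot": [0,0,0]},
  {"slide": [0,0,0.061],"delta_rot": [0,0,0]},
  {"slide": [0.001,0,0.078],"delta_rot": [0,0,0]},
  {"slide": [0.001,0,0.089],"delta_rot": [0,0,0]},
  {"slide": [0.001,0,0.093],"delta_rot": [0,0,0]},
  {"slide": [0.001,0,0.089],"delta_rot": [0,0,0]},
  {"slide": [0.001,0,0.078],"delta_rot": [0,0,0]},
  {"slide": [0,0,0.061],"delta_rot": [0,0,0]},
  {"slide": [0,0,0.039],"delta_rot": [0,0,0]},
  {"slide": [0,0,0.013],"delta_rot": [0,0,0]},
  {"slide": [0,0,0],"delta_rot": [0,0,0]},
])

```text
time_s: 48.88
eef_pos: [0.4539, -0.3081, 0.2382]
eef_rot: [0.635, -3.076, -0.002]
contact_force: [-0.7, 0.3, -1.6]
finger_gap: 0.0176
```

```bash
python3 t.py .5533 -.3101 .236 23 0 10; sed 's/(225,130,100,125)/(240,190,100,125)/;s/(255,150,80,100)/(340,180,80,100)/' v.py > v2.py; python3 v2.py pics/ret.png
```

```text
t 48.8833 seat [ 0.4539 -0.3081  0.2382] F [-0.7  0.3 -1.6] q [ 1.13  0.38 -0.72  1.81  0.28  1.06  2.28] pos [ 0.4539 -0.3081  0.2382]
[-0.009, -0.004, 0.0] [0.0, -0.0, 0.0001]
[-0.026, -0.012, 0.001] [0.0001, -0.0, 0.0003]
[-0.04, -0.018, 0.001] [0.0001, -0.0, 0.0004]
[-0.05, -0.023, 0.001] [0.0001, -0.0, 0.0005]
[-0.056, -0.025, 0.001] [0.0002, -0.0, 0.0006]
[-0.056, -0.025, 0.001] [0.0002, -0.0, 0.0006]
[-0.051, -0.023, 0.001] [0.0001, -0.0, 0.0005]
[-0.04, -0.018, 0.001] [0.0001, -0.0, 0.0004]
[-0.026, -0.012, 0.001] [0.0001, -0.0, 0.0003]
[-0.009, -0.004, 0.0] [0.0, -0.0, 0.0001]
sim [ 0.96  0.54 -0.69  1.59  0.36  1.14  2.16] margin 0.3 err 0.0001
side seat pred [263.1 290.4] [([262.3, 292.7], 0.78)]
top seat pred [380.5 249.9] [([379.3, 250.4], 0.6), ([390.0, 214.7], 0.51)]
```

View pics/ret.png

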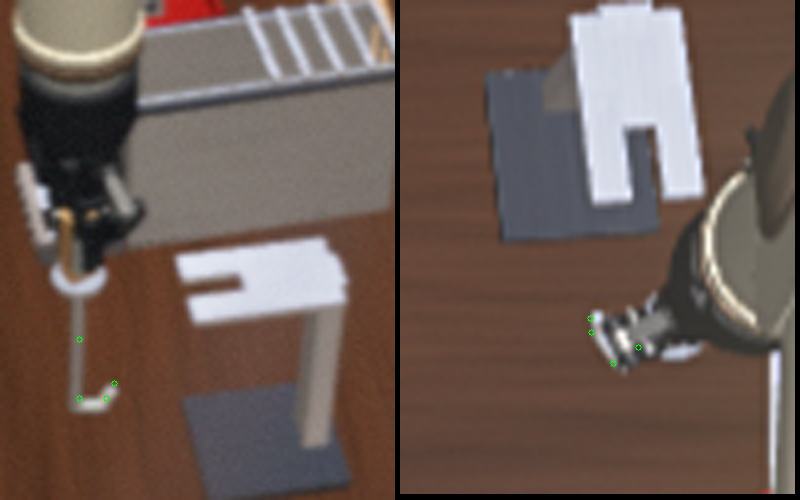

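apply_moves([
  {"slide": [-0.007,-0.008,0],"delta_rot": [0,0,0.002]},
  {"slide": [-0.024,-0.014,0.001],"delta_rot": [0,0,0.002]},
  {"slide": [-0.04,-0.018,0.001],"delta_rot": [0,0,0]},
  {"slide": [-0.05,-0.022,0.001],"delta_rot": [0,0,0]},
  {"slide": [-0.056,-0.024,0.001],"delta_rot": [0,0,0]},
  {"slide": [-0.056,-0.024,0.001],"delta_rot": [0,0,0]},
  {"slide": [-0.051,-0.022,0.001],"delta_rot": [0,0,0]},
  {"slide": [-0.042,-0.017,0.001],"delta_rot": [0,0,0]},
  {"slide": [-0.028,-0.011,0.001],"delta_rot": [0,0,0]},
  {"slide": [-0.009,-0.004,0],"delta_rot": [0,0,0]},
  {"slide": [0,0,0],"delta_rot": [0,0,0]},
  {"slide": [0,0,0],"delta_rot": [0,0,0]},
])

```text
time_s: 50.08
eef_pos: [0.5538, -0.3111, 0.2365]
eef_rot: [-0.624, 3.079, 0.002]
contact_force: [0.7, 2.1, -1.4]
finger_gap: 0.0172
```

```bash
python3 t.py .5533 -.3101 .2195 23 0 5
```

```text
t 50.0833 seat [ 0.5538 -0.3111  0.2365] F [ 0.7  2.1 -1.4] q [ 0.96  0.54 -0.68  1.59  0.36  1.14  2.16] pos [ 0.5538 -0.3111  0.2365]
[0.0, 0.0, 0.006] [0.0001, 0.0, -0.0001]
[0.0, 0.001, 0.017] [0.0002, 0.0001, -0.0003]
[0.0, 0.001, 0.021] [0.0003, 0.0002, -0.0003]
[0.0, 0.001, 0.017] [0.0002, 0.0001, -0.0003]
[0.0, 0.0, 0.006] [0.0001, 0.0, -0.0001]
sim [ 0.95  0.56 -0.68  1.61  0.37  1.11  2.15] margin 0.41 err 0.0
```

apply_moves([
  {"slide": [0.003,0.007,0.01],"delta_rot": [0,0,0]},
  {"slide": [0,0,0.018],"delta_rot": [0,0,0]},
  {"slide": [0,0,0.018],"delta_rot": [0,0,0]},
  {"slide": [0,0,0.008],"delta_rot": [0,0,0]},
  {"slide": [0,0,0],"delta_rot": [0,0,0]},
  {"slide": [0,0,0],"delta_rot": [0,0,0]},
])

```text
time_s: 50.58
eef_pos: [0.5513, -0.3111, 0.2226]
eef_rot: [0.622, -3.078, -0.001]
contact_force: [-0.6, 0.9, -1.7]
finger_gap: 0.0166
```

apply_moves([
  {"slide": [0,0,0.006],"delta_rot": [0,0,0]},
  {"slide": [0,0,0],"delta_rot": [0,0,0]},
  {"slide": [0,0,0],"delta_rot": [0,0,0]},
])

```text
time_s: 50.83
eef_pos: [0.552, -0.311, 0.2216]
eef_rot: [0.622, -3.079, -0.0]
contact_force: [0.8, 0.8, -1.0]
finger_gap: 0.017
```

apply_moves([
  {"slide": [0,0,0.008],"delta_rot": [0,0,0]},
  {"slide": [0,0,0],"delta_rot": [0,0,0]},
  {"slide": [0,0,0],"delta_rot": [0,0,0]},
])

```text
time_s: 51.08
eef_pos: [0.552, -0.311, 0.2196]
eef_rot: [0.623, -3.079, 0.0]
contact_force: [0.5, 0.4, -1.1]
finger_gap: 0.0173
```

apply_moves([
  {"slide": [0,0,0.006],"delta_rot": [0,0,0]},
  {"slide": [0,0,0],"delta_rot": [0,0,0]},
  {"slide": [0,0,0],"delta_rot": [0,0,0]},
])

```text
time_s: 51.33
eef_pos: [0.5521, -0.311, 0.2194]
eef_rot: [0.622, -3.079, 0.001]
contact_force: [-3.1, 1.1, 5.9]
finger_gap: 0.0169
```

apply_moves([
  {"slide": [0,0,-0.003],"delta_rot": [0,0,0]},
  {"slide": [0,0,0],"delta_rot": [0,0,0]},
  {"slide": [0,0,0],"delta_rot": [0,0,0]},
  {"slide": [0,0,0],"delta_rot": [0,0,0]},
  {"slide": [0,0,0],"delta_rot": [0,0,0]},
  {"slide": [0,0,0],"delta_rot": [0,0,0]},
  {"slide": [0,0,0],"delta_rot": [0,0,0]},
], grip=0.6)

```text
time_s: 51.92
eef_pos: [0.5519, -0.3107, 0.2187]
eef_rot: [0.623, -3.079, -0.001]
contact_force: [-0.7, 0.1, 0.3]
finger_gap: 0.0511
```

apply_moves([
  {"slide": [0,0,-0.02],"delta_rot": [0,0,0]},
  {"slide": [0,0,-0.05],"delta_rot": [0,0,0]},
  {"slide": [0,0,-0.07],"delta_rot": [0,0,0]},
  {"slide": [0,0,-0.07],"delta_rot": [0,0,0]},
  {"slide": [0,0,-0.07],"delta_rot": [0,0,0]},
  {"slide": [0,0,-0.07],"delta_rot": [0,0,0]},
  {"slide": [0,0,-0.07],"delta_rot": [0,0,0]},
  {"slide": [0,0,-0.07],"delta_rot": [0,0,0]},
  {"slide": [0,0,-0.04],"delta_rot": [0,0,0]},
  {"slide": [0,0,0],"delta_rot": [0,0,0]},
])

```text
time_s: 52.75
eef_pos: [0.5535, -0.311, 0.3551]
eef_rot: [-0.622, 3.075, -0.005]
contact_force: [-0.9, 0.3, 0.6]
finger_gap: 0.0514
```

Run:
```python
from h import *
np.set_printoptions(precision=4,suppress=True)
P,off=pickle.load(open('P.pkl','rb'))
f=grab_frame('side');g=grab_frame('top');f['eye']=f['eye']+off[:3];g['eye']=g['eye']+off[3:]
for n in('basket','bail','handle','hook_seat','fork','guide','key_top'):
  a,b=place_of('side',n),place_of('top',n)
  print(n,[(np.round(x['point']),round(x['score'],2)) for x in a[:2]],[(np.round(x['point']),round(x['score'],2)) for x in b[:2]],tri(f,a[0]['point'],g,b[0]['point']) if a and b else 0)
m=np.zeros((500,800,3),np.uint8);m[:,:395]=cv2.resize(f['pixels'][...,::-1][140:320,215:357],(395,500),interpolation=2);m[:430,400:]=cv2.resize(g['pixels'][...,::-1][170:256,150:230],(400,430),interpolation=2)
cv2.imwrite('pics/end.png',m); o=get_obs(); print(o['time_s'],o['eef_pos'],o['contact_force'])
```

```text
basket [(array([272., 190.]), 0.66)] [(array([202., 224.]), 0.85)] (array([0.5679, 0.2309, 0.0067]), np.float64(0.001269084629916615))
bail [(array([274., 174.]), 0.79)] [(array([197., 216.]), 0.92), (array([289., 184.]), 0.49)] (array([0.5766, 0.2322, 0.0789]), np.float64(0.005090195806198797))
handle [(array([298., 253.]), 0.77)] [(array([394., 207.]), 0.54)] (array([ 0.5567, -0.313 ,  0.2201]), np.float64(0.0009983111106880908))
hook_seat [(array([298., 290.]), 0.55)] [(array([375., 214.]), 0.53), (array([288., 251.]), 0.27)] (array([ 0.572 , -0.2989,  0.0485]), np.float64(0.006230465733034151))
fork [(array([295., 262.]), 0.59)] [(array([389., 214.]), 0.83), (array([391., 211.]), 0.43)] (array([ 0.5501, -0.3084,  0.1804]), np.float64(0.00594342144613845))
guide [(array([254., 168.]), 0.66)] [(array([161., 234.]), 0.79), (array([179., 228.]), 0.43)] (array([0.5267, 0.3489, 0.0287]), np.float64(0.022385871719423328))
key_top [(array([257., 231.]), 0.46), (array([334., 202.]), 0.33)] [(array([288., 251.]), 0.59)] (array([ 0.4754, -0.0317,  0.0464]), np.float64(0.008844891793174938))
53.55 [ 0.5521 -0.3108  0.3513] [ 0.5097  0.5823 -0.6192]
```

```bash
python3 -c "
from station import *
print(sign_off(), get_obs()['time_s'])"
```

```text
the job is handed in; nothing more can be done
the job is handed in; nothing more can be done
```

The job is done in the order asked and handed in at about 53.6 s of the 72 s allowed. `sign_off` gave no verdict.

- **Key:** I pressed it until the force rose to about 5 N and then fell to about 3 N. I put the travel at about 3.5–3.9 mm, past the 2.2 mm click and short of the 5.5 mm bottoming mark, then released it. The travel is worked out from force and arm position; I had no direct reading of it.
- **Basket:** I lifted it by its bail with the hook and stood it in the empty half of the tray. The cameras put it at (0.568, 0.231), with its underside at z about 7 mm. The target is (0.567, 0.234), with the floor at 5 mm. The bail reads 79 mm high against 81 mm expected, which fits it standing upright.
- **Rod:** It hangs back in the fork. The collar landed at the same height as when I took it. The cameras now put the handle at (0.557, -0.313, 0.220), about where it started. The open gripper is about 13 cm above its release height and touching nothing.

Checks that failed or disagreed:
- **Last picture:** The viewer refused it because the limit of 12 was reached, so the final check rests on the networks' positions only.
- **File guide:** The last reading for it was poor, with the two cameras disagreeing by 22 mm. I never moved near it.
- **Joint limits:** On the first try over the tray the arm ran up against its joint limits. I took the basket away again on a roundabout path, still hanging on the hook, and came back. Joints 2, 3, 4 and 7 came to their stated range limits. Joint 4 once read 2.423 against its stated 2.42 during the approach to the key, which could count as passing its range.

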